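# Clear and load a press-moulding board

### The arm

A 6-joint arm with a two-finger parallel gripper is mounted at the origin on the work surface. World frame = base frame: x ahead of the robot, y to its left, z up, the work surface at z = 0. Lengths are in m, angles in rad, forces in N, time in s.
With the tool pointing down it reaches from about 0.35 to 0.975 m from the base axis. Payload 7.1 kg.
Tool frame: the origin (TCP) lies between the finger pads, 19 mm behind the fingertips; this is the grasp point; z points along the fingers, y is the line along which they close (so a half turn about z gives the same grasp; the last joint's range is limited). The gripper opens to 88 mm and grips with 3 to 60 N. Pads are 20 mm wide; open, the fingers measure 115 mm over their backs; the gripper's body (75 mm by 178 mm) begins 61 mm behind the grasp point.
Start: joints at [-1.141, 0.423, 1.63, -0, 1.089, -0.019], TCP at [0.271, -0.563, 0.241] pointing down, gripper open.
Joint ranges: [-3, 3], [-0.9, 2.11], [0.09, 2.58], [-1.31, 4.45], [0.11, 2.69], [-2.54, 2.54]. Speed limits (rad/s): [2.39, 2.39, 3.01, 3.14, 3.14, 3.14].

### API

Orientations are given as a 3x3 rotation matrix whose columns are the frame's x, y, z axes.
In Python, from rig import env, vision, order gives the robot as it stands.
- The arm moves only by the tool play_rows, never from a script. Its argument "series" is a list that holds one entry, the list of rows, each a list of 4 numbers: the shift along the tool's x, y, z each as a share of 2 cm, from -1 to 1, then the turn about the tool's z as a share of 5 degrees, from -1 to 1. A call has 1 to 5 rows; each row shifts and turns the commanded pose from where the row before left it, along the tool's axes as they then stand; what a row does not reach is not made up. A row lasts 1/12 s, in which the tool goes at most 41.7 mm and 7.16 degrees, less where a joint would pass 70% of its speed; a pose out of reach is approached as far as the arm can. A call with a number of a shift or a turn outside -1 to 1 is refused whole. A call with a gripper value outside its range is refused whole. "jaw" is the finger opening in mm, from 0 to 87.8, set as the call begins (left out, the last holds). The fingers move at their own pace and stop on an object; "force" is the grip in N (left out, the last holds). Time passes only in rows, so rows that do not move let the fingers close. It gives the time, the measured TCP pose, the force, the opening and the grip force at its end, in the units of the state.
- env.get_obs(): the state, without advancing time (a new reading comes with each control period).
- vision.read_camera(name): name is "side" or "top" or "wrist"; returns a dict with "pixels" (480x640x3 uint8, blue, green, red), "camera_matrix" (3x3 intrinsics, pixels), "rvec" (rotation vector, rad) and "tvec" (3), from world to camera coordinates, as OpenCV has them. Camera axes: x right, y down, z forward; pixel columns grow to the right and rows downward; lengths in m; the calibration is good to about 2 mm. The wrist camera is an equidistant fisheye: a pixel r from the principal point sees the ray r / f radians off the axis. A picture is of the moment at which its call begins. There is no depth.
- order.sign_off(): hands the job in; it is judged then, once.
The state is a dict: "clock": time; "q": joint angles; "qvel": joint speeds; "joint_efforts": joint torques, N m; "tool_pos": TCP position; "orientation": TCP orientation; "contact_force": force on the tool from outside, world axes, zero at the start; "wrist_torque": the same for the moment, N m; "opening": finger opening in m; "grasp_force": force on a finger pad.
Only numpy, scipy, OpenCV 4.12 (cv2) and the standard library are available. Lean on these libraries where they do the work, as an engineer would, in place of code of your own. Each camera call takes 0.05 s, during which the arm holds its last target. There are 200 camera calls.

### The job

Get the press-moulding board ready for work: lift the sprung collar, swing the hold-down bar aside and let it drop into its parking notch, then take the wooden scraper block and scrape all the dried clay off the board into the scrap tray (do not pick it off the board with the fingers), and stand the scraper back on the bench. Then lay every plaster mould flat, hollow up, side by side on the board, each lying square across the line of the bar and about centred under it, and lift the collar again, swing the bar back over the moulds and let it down into its lock notch so that it rests on all of them. Leave the other things on the bench where they stand.

Things in the scene. Friction and masses are not known exactly. Their poses are not given: they have to be found in the camera images.
- board: Press-moulding board, fixed: plywood 160 mm (its x) by 350 mm (its y, -140 to +210), top face 45 mm above the bench; along both long edges of the bed a guide batten stands 12 mm above it, 160 mm apart. Origin on the bench under the middle of the bed, the bare part of the top (y -140 to +130). At y = +175 stands the post of a swing bar; a scrap tray is tucked under the -y end.
- bed (a point): Centre of the bed, on the board's top face (45 mm above the board's origin); axes as the board's.
- lift (a joint): Height of the sprung collar and its bar, m: 0 down, 0.022 at most. A spring pushes it down: 7 N to start lifting, 14 N near the top. A lug under the collar sits in a notch of a ring round the post: it turns only when lifted 14 mm or more (aim for 18), and drops into a notch only at either end of the turn. Let go half way it stays perched at 14 mm, unlocked.
- swing (a joint): Turn of collar and bar about the post, rad: 0 the bar lies across the bed in its lock notch (as at the start); 1.3 swung counter-clockwise seen from above, parked, pointing about along the board's +x, clear of the bed. End stops at -0.02 and 1.32; play in each notch about 0.06 rad. Turns easily once lifted.
- collar (a point): Grip point of the knurled steel collar, on the post axis: upright cylinder 42 mm in diameter, gripped from 81 to 116 mm above the bench when down; this point lies at 104 mm and rises with lift. The fixed post's cap ends 16 mm above it. The bar leaves the collar below the gripped part.
- bar: Hold-down bar fixed to the collar: aluminium, 24 mm wide, 14 mm thick with its rubber pad, reaching along its own -y to 282 mm from the post axis. Origin on the post axis at bench level (rises with lift). Underside 22 mm above the bed at lift 0, so on moulds 28 mm high it rests at lift 0.006, pressing with about 9 N in all.
- tray: Scrap tray, open steel tray 220 mm (x) by 105 mm (y), fixed to the board's -y end. Origin at the centre of its underside, at y = -190 of the board. Side walls 50 mm high, outer wall (-y) 60 mm, inner wall low, under the board's edge. Its axes are the board's.
- scraper: Wooden scraper block, standing on the bench: base 140 mm (its x) by 70 mm (y), 30 mm high, edged with steel, and on it a grip 110 by 26 mm, so 66 mm high in all. Origin at the centre of its underside. Gripped across the 26 mm, with the TCP about 50 mm above the underside.
- ware: Ware board fixed on the bench: plank 360 mm (x) by 170 mm (y), 15 mm thick, on which the moulds wait. Origin at the centre of its underside.
- mould1: White plaster press mould, a block 120 mm (its x) by 44 mm (y) by 28 mm high with a shallow hollow in its top. Origin at the centre of its underside, z up. About 0.22 kg. May be absent (None).
- mould2: White plaster press mould, a block 120 mm (its x) by 44 mm (y) by 28 mm high with a shallow hollow in its top. Origin at the centre of its underside, z up. About 0.22 kg. May be absent (None).
- mould3: White plaster press mould, a block 120 mm (its x) by 44 mm (y) by 28 mm high with a shallow hollow in its top. Origin at the centre of its underside, z up. About 0.22 kg. May be absent (None).
- chip1: Dried clay offcut on the board, about 32 by 21 mm and 10 to 16 mm high, 20 g. Origin at the centre of its underside. May be absent (None).
- chip2: Dried clay offcut on the board, about 32 by 21 mm and 10 to 16 mm high, 20 g. Origin at the centre of its underside. May be absent (None).
- chip3: Dried clay offcut on the board, about 32 by 21 mm and 10 to 16 mm high, 20 g. Origin at the centre of its underside. May be absent (None).
- chip4: Dried clay offcut on the board, about 32 by 21 mm and 10 to 16 mm high, 20 g. Origin at the centre of its underside. May be absent (None).
- chip5: Dried clay offcut on the board, about 32 by 21 mm and 10 to 16 mm high, 20 g. Origin at the centre of its underside. May be absent (None).
- chip6: Dried clay offcut on the board, about 32 by 21 mm and 10 to 16 mm high, 20 g. Origin at the centre of its underside. May be absent (None).
- mallet: Wooden mallet standing on its head, head 90 mm in diameter and 85 mm high, handle up to 205 mm. Bystander.
- bisque_bowl: Bisque bowl, 100 mm in diameter, 50 mm high. Bystander.
- glaze_jar: Glaze jar, 76 mm in diameter, 100 mm high. Bystander.
- vase: Brown bottle vase, 92 mm in diameter, 200 mm high. Bystander.
- modelling_tool: Wooden modelling knife 160 mm long, lying flat. Bystander.
- beaker: Bisque beaker, 72 mm in diameter, 85 mm high. Bystander.
There are look-alikes about, which are no part of the job. Leave any purple look-alike of the scraper alone.

How it is judged:
On the way, in this order (a step that is already met when the one before it is completed fails the run):
1. the bar is swung aside and has dropped into its parking notch (value of joint swing above 1.2 rad and value of joint lift below 0.004 m), for 0.2 s.
2. the scraper is held and drawn over the board (contact force between the fingers and scraper above 1 N and z of scraper in the frame of bed between -0.004 and 0.01 m and x of scraper in the frame of bed between -0.09 and 0.09 m and y of scraper in the frame of bed between -0.15 and 0.15 m), for 0.2 s.
3. all the clay offcuts are in the scrap tray (x of chip1 in the frame of tray between -0.108 and 0.108 m and y of chip1 in the frame of tray between -0.054 and 0.058 m and z of each of chip1, chip2, chip3, chip4, chip5, chip6 in the frame of tray below 0.041 m and x of chip2 in the frame of tray between -0.108 and 0.108 m and y of chip2 in the frame of tray between -0.054 and 0.058 m and x of chip3 in the frame of tray between -0.108 and 0.108 m and y of chip3 in the frame of tray between -0.054 and 0.058 m and x of chip4 in the frame of tray between -0.108 and 0.108 m and y of chip4 in the frame of tray between -0.054 and 0.058 m and x of chip5 in the frame of tray between -0.108 and 0.108 m and y of chip5 in the frame of tray between -0.054 and 0.058 m and x of chip6 in the frame of tray between -0.108 and 0.108 m and y of chip6 in the frame of tray between -0.054 and 0.058 m), for 0.2 s.
4. all moulds lie on the board and the bar is locked down over them (value of joint swing below 0.1 rad and value of joint lift between 0.003 and 0.0095 m and x of mould1 in the frame of bed between -0.05 and 0.05 m and y of mould1 in the frame of bed between -0.105 and 0.12 m and z of mould1 in the frame of bed between -0.003 and 0.004 m and angle between each of mould1, mould2, mould3's own z axis and vertical below 0.12 rad and angle between the x axis of each of mould1, mould2, mould3 and the x axis of board, either way round below 0.2 rad and y of each of mould1, mould2, mould3 in the frame of bar below -0.06 m and x of mould1 in the frame of bar between -0.045 and 0.045 m and x of mould2 in the frame of bed between -0.05 and 0.05 m and y of mould2 in the frame of bed between -0.105 and 0.12 m and z of mould2 in the frame of bed between -0.003 and 0.004 m and x of mould2 in the frame of bar between -0.045 and 0.045 m and x of mould3 in the frame of bed between -0.05 and 0.05 m and y of mould3 in the frame of bed between -0.105 and 0.12 m and z of mould3 in the frame of bed between -0.003 and 0.004 m and x of mould3 in the frame of bar between -0.045 and 0.045 m), for 0.2 s.
At the end, for the whole second after the job is handed in: Bar locked over the bed (swing under 0.1 rad), resting on the moulds (lift 3 to 9.5 mm); every mould flat on the bed, under the bar, square to it within 0.2 rad and its centre within 45 mm of the bar's middle line; every offcut in the tray; scraper upright on the bench, outside the tray (all of step 3 and all of step 4 and height (world z) of scraper below 0.03 m and angle between scraper's own z axis and vertical below 0.3 rad and not (x of scraper in the frame of tray between -0.11 and 0.11 m and y of scraper in the frame of tray between -0.055 and 0.055 m) and linear speed of each of scraper, mould1, mould2, mould3, chip1, chip2, chip3, chip4, chip5, chip6 below 0.02 m/s); the robot touches nothing.
It fails at once if an offcut that lies on the board is touched with the fingers ((contact force between the fingers and chip1 above 0.5 N and z of chip1 in the frame of bed above -0.006 m and x of chip1 in the frame of bed between -0.08 and 0.08 m and y of chip1 in the frame of bed between -0.14 and 0.2 m) or (contact force between the fingers and chip2 above 0.5 N and z of chip2 in the frame of bed above -0.006 m and x of chip2 in the frame of bed between -0.08 and 0.08 m and y of chip2 in the frame of bed between -0.14 and 0.2 m) or (contact force between the fingers and chip3 above 0.5 N and z of chip3 in the frame of bed above -0.006 m and x of chip3 in the frame of bed between -0.08 and 0.08 m and y of chip3 in the frame of bed between -0.14 and 0.2 m) or (contact force between the fingers and chip4 above 0.5 N and z of chip4 in the frame of bed above -0.006 m and x of chip4 in the frame of bed between -0.08 and 0.08 m and y of chip4 in the frame of bed between -0.14 and 0.2 m) or (contact force between the fingers and chip5 above 0.5 N and z of chip5 in the frame of bed above -0.006 m and x of chip5 in the frame of bed between -0.08 and 0.08 m and y of chip5 in the frame of bed between -0.14 and 0.2 m) or (contact force between the fingers and chip6 above 0.5 N and z of chip6 in the frame of bed above -0.006 m and x of chip6 in the frame of bed between -0.08 and 0.08 m and y of chip6 in the frame of bed between -0.14 and 0.2 m)).
It fails at once if a bystander is disturbed (moved more than 30 mm) (distance of any of mallet, bisque_bowl, glaze_jar, vase, modelling_tool, beaker from where it was at the start of the episode above 0.03 m).
Of mould1, mould2, mould3 only 2 to 3 are there at a start; the rules pass over those that are not, and their reading is None.
Of chip1, chip2, chip3, chip4, chip5, chip6 only 4 to 6 are there at a start; the rules pass over those that are not, and their reading is None.
At some moment in a run one of mould1, mould2, mould3 may be knocked a few centimetres aside while the robot is not near it.
Once in a run the grip may slacken for a moment while it holds something.
It also fails if it takes over 208 s, if anything falls off the work surface, if the arm or the gripper's body presses on something with over 40 N, if the wrist force passes 120 N, or if a joint passes its speed limit or range.

## Working session

There is one attempt and no reset: what is moved stays moved. The work goes in short steps, Python scripts to look and compute and a tool call to move; the robot and the scene stay as the last step left them, time stands still between calls to the robot, and variables do not carry over. Pictures are saved under pics/ and viewed, at most 14 in all, crops included, and the job is handed in when it is done.

Besides the shell and the picture viewer there is one more tool, called after "Emit:" as name([rows], argument=value, ...), one row to a line, values as JSON. play_rows: Moves the arm, as the interface text tells. Shift numbers are shares of 2 cm and turn numbers shares of 5 degrees, none past 1 either way. Its arguments: {"type":"object","properties":{"series":{"type":"array","items":{"type":"array","items":{"type":"array","items":{"type":"number","minimum":-1,"maximum":1}}}},"jaw":{"type":"number"},"force":{"type":"number"}},"required":["series"]}

```bash
ls; mkdir -p pics; cat > h.py <<'E'
import numpy as np, cv2
from rig import env, vision, order
def shot(name,fn=None):
    c=vision.read_camera(name)
    if fn: cv2.imwrite('pics/'+fn,c['pixels'])
    R=cv2.Rodrigues(np.array(c['rvec'],float))[0]; t=np.array(c['tvec'],float).ravel()
    return c['pixels'],np.array(c['camera_matrix']),R,t
def p2w(cam,uv,z,fish=False):
    _,K,R,t=cam; out=[]
    for u,v in uv:
        x=(u-K[0,2])/K[0,0]; y=(v-K[1,2])/K[1,1]
        if fish:
            r=np.hypot(x,y); s=np.sin(r)/max(r,1e-9); d=np.array([x*s,y*s,np.cos(r)])
        else: d=np.array([x,y,1.])
        d=R.T@d; o=-R.T@t
        out.append(o+d*(z-o[2])/d[2])
    return np.array(out)
def w2p(cam,P):
    _,K,R,t=cam; P=np.atleast_2d(P)@R.T+t
    return (P[:,:2]/P[:,2:])*[K[0,0],K[1,1]]+K[:2,2]
E
python3 - <<'E'
from h import *
np.set_printoptions(precision=4,suppress=True)
for n in('top','side'):
    c=shot(n,n+'0.png'); print(c[1],-c[2].T@c[3])
print(env.get_obs())
E
```

```text
pics
[[437.0249   0.     323.5134]
 [  0.     437.0249 238.6566]
 [  0.       0.       1.    ]] [0.3463 0.072  1.0379]
[[495.0982   0.     316.6657]
 [  0.     495.0982 233.9959]
 [  0.       0.       1.    ]] [-0.0493  0.886   0.7911]
{'clock': 0.1, 'q': array([-1.141 ,  0.4238,  1.6306, -0.    ,  1.0886, -0.019 ]), 'qvel': array([-0.0014, -0.0027,  0.0006, -0.0008,  0.0015, -0.0027]), 'joint_efforts': array([ -0.0005, -54.5618, -27.4319,   0.0646,   0.0189,  -0.    ]), 'tool_pos': array([ 0.271 , -0.5627,  0.2407]), 'orientation': array([[ 0.9009,  0.4339, -0.0006],
       [ 0.4339, -0.9009,  0.0012],
       [ 0.    , -0.0014, -1.    ]]), 'contact_force': array([ 1.1716, -0.0228,  1.0801]), 'wrist_torque': array([-0.0376, -0.0077,  0.0362]), 'grasp_force': 0.0, 'opening': 0.08783704783725695}
```

View pics/top0.png

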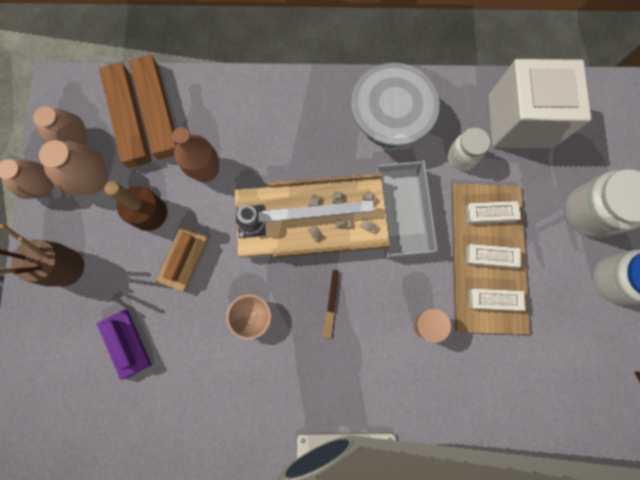

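View pics/side0.png

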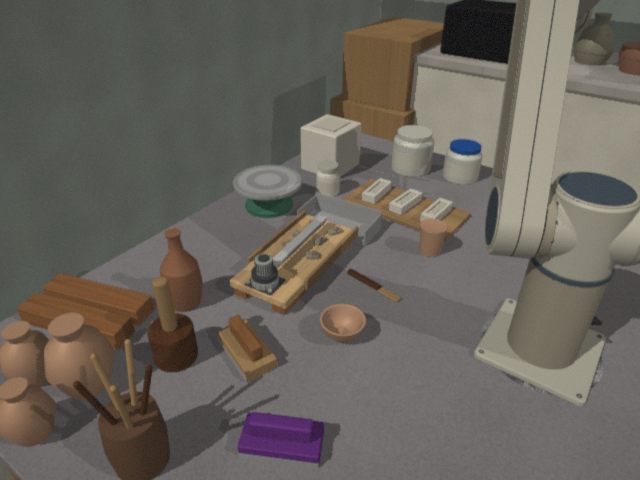

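The top view has world +x up and +y to the left. The board spans about (235–388, 176–256), with the post at (250,215), the bar pointing right, and 6 chips at (316,200), (338,197), (366,197), (315,233), (343,224) and (370,226). The tray is at (410,210), the three moulds at (494,212), (494,256) and (498,300), the wooden scraper at (183,258), and the purple look-alike at (124,344).

```bash
python3 - <<'E'
from h import *
np.set_printoptions(precision=4,suppress=True)
c=shot('top')
print('board',p2w(c,[(235,190),(383,177),(388,247),(238,256)],.05))
print('cap',p2w(c,[(247,213)],.12)); print('bartip',p2w(c,[(372,205)],.081),'barroot',p2w(c,[(270,214)],.081))
print('tray',p2w(c,[(424,162),(436,251)],.055))
print('scr grip',p2w(c,[(188,234),(172,281),(180,257)],.066),'base',p2w(c,[(184,229),(207,239),(181,290),(158,279)],.03))
print('moulds',p2w(c,[(494,212),(494,256),(498,300)],.043))
im=c[0]
a=cv2.resize(im[165:295,150:310],None,fx=5,fy=4.6*5/4.6,interpolation=cv2.INTER_CUBIC)[:600]
cv2.imwrite('pics/a.png',a)
E
```

```text
board [[ 0.6551  0.2564  0.05  ]
 [ 0.689  -0.0926  0.05  ]
 [ 0.5201 -0.0994  0.05  ]
 [ 0.4987  0.2439  0.05  ]]
cap [[0.5817 0.2157 0.12  ]]
bartip [[ 0.6115 -0.0605  0.081 ]] barroot [[0.5895 0.1702 0.081 ]]
tray [[ 0.7254 -0.1911  0.055 ]
 [ 0.5102 -0.2088  0.055 ]]
scr grip [[0.5462 0.3551 0.066 ]
 [0.4402 0.3842 0.066 ]
 [0.4938 0.3699 0.066 ]] base [[0.5655 0.3756 0.03  ]
 [0.5418 0.3209 0.03  ]
 [0.4232 0.374  0.03  ]
 [0.4483 0.4278 0.03  ]]
moulds [[ 0.6061 -0.3553  0.043 ]
 [ 0.5006 -0.3472  0.043 ]
 [ 0.3993 -0.3485  0.043 ]]
```

View pics/a.png

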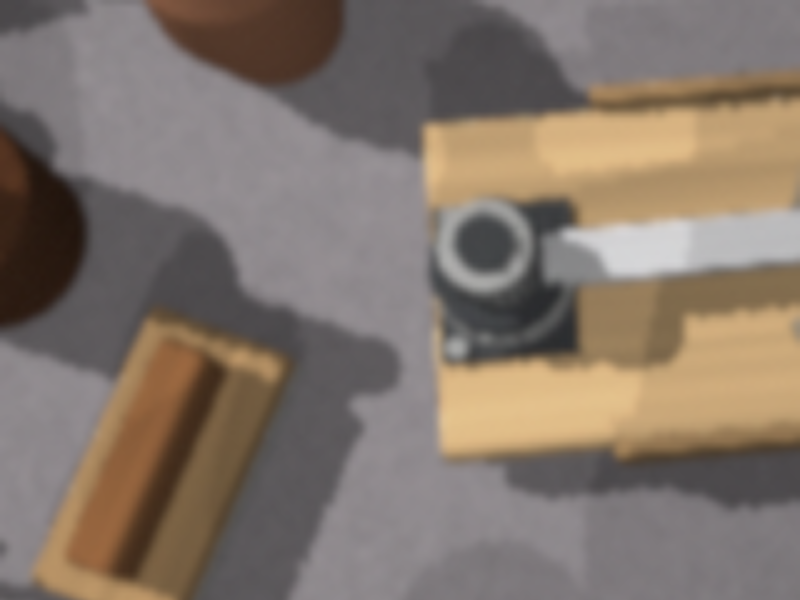

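Emit:
play_rows([
  [[1,-0.92,0,0],[1,-0.92,0,0],[1,-0.92,0,0],[1,-0.92,0,0],[1,-0.92,0,0]],
])

```text
clock: 0.57
tool_pos: [0.3215, -0.4355, 0.2411]
orientation: [[0.901, 0.434, -0.0], [0.434, -0.901, 0.001], [-0.0, -0.001, -1.0]]
contact_force: [0.7, -0.2, 0.3]
opening: 0.0875
grasp_force: 0.0
```

Emit:
play_rows([
  [[1,-0.92,0,0],[1,-0.92,0,0],[1,-0.92,0,0],[1,-0.92,0,0],[1,-0.92,0,0]],
])

```text
clock: 0.98
tool_pos: [0.3717, -0.3092, 0.2413]
orientation: [[0.901, 0.434, -0.0], [0.434, -0.901, 0.0], [-0.0, -0.0, -1.0]]
contact_force: [0.3, 1.1, -0.2]
opening: 0.088
grasp_force: 0.0
```

Emit:
play_rows([
  [[1,-0.92,0,0],[1,-0.92,0,0],[1,-0.92,0,0],[1,-0.92,0,0],[1,-0.92,0,0]],
])

```text
clock: 1.4
tool_pos: [0.4219, -0.1829, 0.2413]
orientation: [[0.901, 0.434, -0.0], [0.434, -0.901, 0.0], [-0.0, -0.0, -1.0]]
contact_force: [0.3, 0.5, 0.0]
opening: 0.0875
grasp_force: 0.0
```

Emit:
play_rows([
  [[1,-0.92,0,0],[1,-0.92,0,0],[1,-0.92,0,0],[1,-0.92,0,0],[1,-0.92,0,0]],
])

```text
clock: 1.82
tool_pos: [0.472, -0.0566, 0.2413]
orientation: [[0.901, 0.434, -0.0], [0.434, -0.901, 0.0], [-0.0, -0.0, -1.0]]
contact_force: [0.8, 0.1, -0.5]
opening: 0.0879
grasp_force: 0.0
```

Emit:
play_rows([
  [[0,0,0,0]],
])

```text
clock: 1.9
tool_pos: [0.4732, -0.0549, 0.2414]
orientation: [[0.9, 0.437, 0.001], [0.437, -0.9, 0.001], [0.001, -0.0, -1.0]]
contact_force: [-0.8, -0.8, 0.6]
opening: 0.0876
grasp_force: 0.0
```

```bash
cat >> h.py <<'E'
def yaw(): 
    R=env.get_obs()['orientation']; return np.arctan2(R[1,0],R[0,0])
def go(x,y,z,psi=None,n=None):
    "rows from measured pose to target: world shift in current tool axes, and turn"
    o=env.get_obs(); R=o['orientation']; d=R.T@(np.array([x,y,z])-o['tool_pos'])
    a=0 if psi is None else -np.rad2deg((psi-yaw()+np.pi/2)%np.pi-np.pi/2)
    print('pos',o['tool_pos'].round(4),'yaw',round(yaw(),3),'| units x,y,z',(d/.02).round(2),'turn',round(a/5,2))
E
python3 - <<'E'
from h import *
np.set_printoptions(precision=4,suppress=True)
c=shot('wrist','w1.png'); print(c[1],c[2],-c[2].T@c[3]); go(.58,.2147,.24)
E
```

```text
[[371.6483   0.     316.8028]
 [  0.     371.6483 241.4284]
 [  0.       0.       1.    ]] [[ 0.4358 -0.9     0.0003]
 [-0.8637 -0.4181  0.2816]
 [-0.2533 -0.123  -0.9595]] [ 0.5426 -0.0209  0.3857]
pos [ 0.4724 -0.0563  0.2413] yaw 0.452 | units x,y,z [10.76 -9.84  0.07] turn 0.0
```

View pics/w1.png

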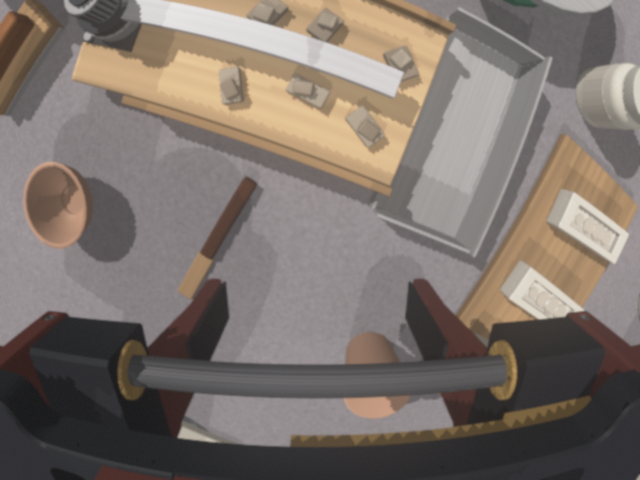

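The wrist view shows all 6 chips. The tray is at right, with corners (475,252) and (550,58), the board's -y edge runs (452,32) to (393,188), and the post is at upper left.

```bash
python3 - <<'E'
from h import *
np.set_printoptions(precision=4,suppress=True)
c=shot('wrist')
print('tray outer',p2w(c,[(475,252),(549,60)],.06,True)); print('tray in',p2w(c,[(380,208),(460,12)],.05,True))
print('board -y edge',p2w(c,[(391,190),(452,34)],.057,True)); print('board -x edge',p2w(c,[(75,78),(122,97)],.045,True),p2w(c,[(124,100)],.057,True))
print('bar tip',p2w(c,[(396,96),(404,72)],.081,True))
print('moulds',p2w(c,[(595,226)],.043,True))
E
```

```text
tray outer [[ 0.5137 -0.2087  0.06  ]
 [ 0.7238 -0.189   0.06  ]]
tray in [[ 0.5078 -0.1042  0.05  ]
 [ 0.7147 -0.0886  0.05  ]]
board -y edge [[ 0.5277 -0.1037  0.057 ]
 [ 0.6858 -0.0895  0.057 ]]
board -x edge [[0.5017 0.2384 0.045 ]
 [0.5015 0.1714 0.045 ]] [[0.501  0.1612 0.057 ]]
bar tip [[ 0.6006 -0.0657  0.081 ]
 [ 0.6223 -0.0626  0.081 ]]
moulds [[ 0.6109 -0.3525  0.043 ]]
```

Emit:
play_rows([
  [[1,-0.92,0,0],[1,-0.92,0,0],[1,-0.92,0,0],[1,-0.92,0,0],[1,-0.92,0,0]],
])

```text
clock: 2.42
tool_pos: [0.5222, 0.0681, 0.2413]
orientation: [[0.902, 0.432, -0.0], [0.432, -0.902, -0.0], [-0.001, 0.0, -1.0]]
contact_force: [-0.5, -0.4, -0.5]
opening: 0.0877
grasp_force: 0.0
```

Emit:
play_rows([
  [[0,0,0,0]],
])

```text
clock: 2.5
tool_pos: [0.5236, 0.0702, 0.2415]
orientation: [[0.9, 0.435, 0.001], [0.435, -0.9, 0.001], [0.002, -0.0, -1.0]]
contact_force: [-0.3, 0.8, 0.4]
opening: 0.0882
grasp_force: 0.0
```

```bash
python3 - <<'E'
from h import *
c=shot('wrist','w2.png'); go(.58,.2147,.24)
E
```

```text
pos [0.5225 0.0687 0.2412] yaw 0.45 | units x,y,z [ 5.76 -5.32  0.06] turn 0.0
```

View pics/w2.png

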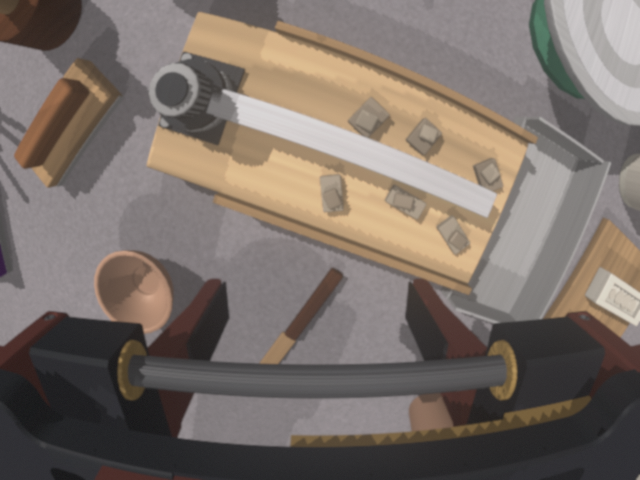

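Same scene from closer: the post cap ring is at (175,90), the bar tip at (492,205), and all 6 chips are clear of the bar.

```bash
python3 - <<'E'
from h import *
c=shot('wrist')
P=p2w(c,[(176,90)],.12,True)[0];print(P)
print('bar tip',p2w(c,[(488,217),(495,193)],.081,True));print('edge',p2w(c,[(150,163),(197,13)],.045,True),p2w(c,[(471,290),(533,137)],.057,True))
print('scr grip top',p2w(c,[(17,158),(35,165),(65,80),(87,88)],.066,True))
print('chips',p2w(c,[(369,118),(425,137),(488,173),(332,193),(405,201),(453,236)],.06,True))
go((P[0]+.580)/2,(P[1]+.2147)/2,.24)
E
```

```text
[0.58119412 0.21189637 0.12      ]
bar tip [[ 0.59929998 -0.06570456  0.081     ]
 [ 0.62139463 -0.06045485  0.081     ]]
edge [[0.50304613 0.24004275 0.045     ]
 [0.65463417 0.25768547 0.045     ]] [[ 0.52703556 -0.10476399  0.057     ]
 [ 0.69338439 -0.08416452  0.057     ]]
scr grip top [[0.45085133 0.39734551 0.066     ]
 [0.45384882 0.3668816  0.066     ]
 [0.54932505 0.35927465 0.066     ]
 [0.5500344  0.32775023 0.066     ]]
chips [[ 0.62587131  0.06853968  0.06      ]
 [ 0.63474949  0.01627646  0.06      ]
 [ 0.63626062 -0.05505455  0.06      ]
 [ 0.55192669  0.06812101  0.06      ]
 [ 0.57487488  0.00552811  0.06      ]
 [ 0.56706071 -0.05363465  0.06      ]]
pos [0.5219 0.0678 0.2411] yaw 0.45 | units x,y,z [ 5.81 -5.28  0.05] turn 0.0
```

Emit:
play_rows([
  [[1,-0.9,0,0],[1,-0.9,0,0],[1,-0.9,0,0],[1,-0.9,0,0],[0.9,-0.85,0,0]],
])

```text
clock: 3.02
tool_pos: [0.5721, 0.19, 0.2413]
orientation: [[0.902, 0.432, -0.0], [0.432, -0.902, -0.001], [-0.001, 0.0, -1.0]]
contact_force: [0.8, -0.6, 0.2]
opening: 0.0878
grasp_force: 0.0
```

Emit:
play_rows([
  [[0.9,-0.83,0,0],[0,0,1,0],[0,0,1,0],[0,0,1,0],[0,0,0,0]],
])

```text
clock: 3.43
tool_pos: [0.5783, 0.211, 0.1775]
orientation: [[0.902, 0.432, -0.007], [0.432, -0.902, -0.003], [-0.007, -0.001, -1.0]]
contact_force: [-1.1, -0.2, -0.3]
opening: 0.0879
grasp_force: 0.0
```

```bash
python3 - <<'E'
from h import *
go(.581,.2135,.106)
E
```

```text
pos [0.5783 0.211  0.1775] yaw 0.447 | units x,y,z [ 0.2  -0.05  3.57] turn 0.0
```

Emit:
play_rows([
  [[0.1,0,0.9,0],[0,0,0.9,0],[0,0,0.9,0],[0,0,0.8,0],[0,0,0,0]],
])

```text
clock: 3.85
tool_pos: [0.5811, 0.2125, 0.1094]
orientation: [[0.902, 0.432, -0.004], [0.432, -0.902, -0.002], [-0.005, -0.0, -1.0]]
contact_force: [-0.8, -0.6, 0.4]
opening: 0.0877
grasp_force: 0.0
```

Emit:
play_rows([
  [[0,0,0,0],[0,0,0,0]],
])

```text
clock: 4.02
tool_pos: [0.5835, 0.2141, 0.1128]
orientation: [[0.901, 0.433, 0.001], [0.433, -0.901, 0.0], [0.001, 0.0, -1.0]]
contact_force: [-0.1, 0.3, -0.6]
opening: 0.0878
grasp_force: 0.0
```

```bash
python3 - <<'E'
from h import *
go(.581,.2135,.106)
E
```

```text
pos [0.5835 0.2141 0.1128] yaw 0.448 | units x,y,z [-0.12 -0.03  0.34] turn 0.0
```

Emit:
play_rows([
  [[-0.1,0,0.3,0],[0,0,0,0],[0,0,0,0]],
])

```text
clock: 4.27
tool_pos: [0.5807, 0.2137, 0.1058]
orientation: [[0.901, 0.434, 0.0], [0.434, -0.901, 0.0], [0.0, 0.0, -1.0]]
contact_force: [-0.5, -0.4, 0.5]
opening: 0.0878
grasp_force: 0.0
```

Emit:
play_rows([
  [[0,0,0,0],[0,0,0,0],[0,0,0,0],[0,0,0,0],[0,0,0,0]],
], jaw=30, force=55)

```text
clock: 4.68
tool_pos: [0.5808, 0.2139, 0.1054]
orientation: [[0.901, 0.434, 0.0], [0.434, -0.901, 0.0], [0.0, 0.0, -1.0]]
contact_force: [-0.2, 0.9, -0.2]
opening: 0.0579
grasp_force: 0.0
```

Emit:
play_rows([
  [[0,0,-0.3,0],[0,0,-0.3,0],[0,0,-0.35,0],[0,0,0,0],[0,0,0,0]],
])

```text
clock: 5.1
tool_pos: [0.5791, 0.2158, 0.1239]
orientation: [[0.901, 0.434, -0.003], [0.434, -0.901, 0.002], [-0.001, -0.003, -1.0]]
contact_force: [-4.2, 12.6, -10.4]
opening: 0.0415
grasp_force: 55.0
```

Emit:
play_rows([
  [[0,-0.15,-0.2,0],[0,0,-0.18,0],[0,0,0,0],[0,0,0,0]],
])

```text
clock: 5.43
tool_pos: [0.5789, 0.2163, 0.1315]
orientation: [[0.901, 0.434, -0.001], [0.434, -0.901, -0.0], [-0.001, -0.0, -1.0]]
contact_force: [1.0, 1.9, -12.1]
opening: 0.0406
grasp_force: 55.0
```

```bash
python3 - <<'E'
from h import *
o=env.get_obs(); print(o['tool_pos'],o['contact_force'],o['q'][5])
E
```

```text
[0.57886433 0.21627089 0.13148496] [  1.01610523   1.85252245 -12.11974854] 1.460150287863622
```

Emit:
play_rows([
  [[0,0,-0.08,0],[0,0,0,-0.5],[0,0,0,-1],[0,0,0,-1],[0,0,0,-1]],
])

```text
clock: 5.85
tool_pos: [0.5795, 0.2156, 0.1332]
orientation: [[0.726, 0.688, -0.0], [0.688, -0.726, -0.001], [-0.001, 0.001, -1.0]]
contact_force: [3.1, -3.0, -13.0]
opening: 0.0414
grasp_force: 55.0
```

Emit:
play_rows([
  [[0,0,0,-1],[0,0,0,-1],[0,0,0,-1],[0,0,0,-1],[0,0,0,-1]],
])

```text
clock: 6.27
tool_pos: [0.5807, 0.215, 0.1335]
orientation: [[0.367, 0.93, 0.002], [0.93, -0.367, -0.002], [-0.001, 0.003, -1.0]]
contact_force: [6.0, -6.0, -13.3]
opening: 0.0407
grasp_force: 55.0
```

Emit:
play_rows([
  [[0,0,0,-1],[0,0,0,-1],[0,0,0,-1],[0,0,0,-1],[0,0,0,0]],
])

```text
clock: 6.68
tool_pos: [0.5818, 0.2149, 0.134]
orientation: [[0.027, 1.0, 0.004], [1.0, -0.027, -0.001], [-0.001, 0.004, -1.0]]
contact_force: [8.3, -7.2, -13.4]
opening: 0.041
grasp_force: 55.0
```

```bash
python3 - <<'E'
from h import *
o=env.get_obs(); print(o['tool_pos'],yaw(),o['contact_force'],o['wrist_torque'])
E
```

```text
[0.58178381 0.21492461 0.13396345] 1.5441956693580414 [  8.33814889  -7.1895292  -13.38149256] [-1.32147501 -1.83630771 -0.0389665 ]
```

Emit:
play_rows([
  [[0,0,0,-0.8],[0,0,0,-0.8],[0,0,0,-0.7],[0,0,0,0]],
])

```text
clock: 7.02
tool_pos: [0.5824, 0.215, 0.1342]
orientation: [[-0.172, 0.985, 0.006], [0.985, 0.172, -0.001], [-0.002, 0.005, -1.0]]
contact_force: [9.4, -6.7, -13.6]
opening: 0.0412
grasp_force: 55.0
```

Emit:
play_rows([
  [[0,0,0.3,0],[0,0,0.3,0],[0,0,0.3,0],[0,0,0.1,0],[0,0,0,0]],
])

```text
clock: 7.43
tool_pos: [0.5825, 0.2151, 0.1156]
orientation: [[-0.169, 0.986, 0.006], [0.986, 0.169, -0.001], [-0.002, 0.005, -1.0]]
contact_force: [5.5, -9.5, -2.5]
opening: 0.0412
grasp_force: 55.0
```

```bash
python3 - <<'E'
from h import *
o=env.get_obs(); print(o['tool_pos'],yaw(),o['contact_force'],o['wrist_torque'])
E
```

```text
[0.58251173 0.21511192 0.11560265] 1.7401379293810162 [ 5.52934261 -9.50019876 -2.49980035] [-1.49172745 -1.21590154 -0.00955081]
```

Emit:
play_rows([
  [[0,0,0,0],[0,0,0,0],[0,0,0,0],[0,0,0,0],[0,0,0,0]],
], jaw=87)

```text
clock: 7.85
tool_pos: [0.5796, 0.2167, 0.114]
orientation: [[-0.169, 0.986, 0.0], [0.986, 0.169, 0.0], [0.0, 0.0, -1.0]]
contact_force: [0.5, 0.3, 0.2]
opening: 0.0709
grasp_force: 0.0
```

Emit:
play_rows([
  [[0,0,0,0],[0,0,-0.5,0],[0,0,-1,0],[0,0,-1,0],[0,0,-1,0]],
])

```text
clock: 8.27
tool_pos: [0.5793, 0.2166, 0.1848]
orientation: [[-0.169, 0.986, -0.0], [0.986, 0.169, -0.0], [-0.0, -0.001, -1.0]]
contact_force: [0.4, 0.0, -0.5]
opening: 0.0872
grasp_force: 0.0
```

Emit:
play_rows([
  [[0,0,-1,0],[0,0,-1,0],[0,0,-1,0],[0,0,-1,0],[0,0,0,0]],
])

```text
clock: 8.68
tool_pos: [0.5815, 0.2173, 0.2687]
orientation: [[-0.169, 0.986, 0.007], [0.986, 0.169, 0.003], [0.001, 0.007, -1.0]]
contact_force: [1.1, 0.3, 1.5]
opening: 0.0871
grasp_force: 0.0
```

```bash
python3 - <<'E'
from h import *
c=shot('top'); w=shot('wrist','w3.png')
print('mallet tip',p2w(c,[(112,189)],.205),'head',p2w(c,[(143,208)],.085)); print('vase top',p2w(c,[(181,134)],.2),p2w(c,[(198,158)],.08))
go(.4,.28,.25,-.4)
E
```

```text
mallet tip [[0.60743271 0.46803372 0.205     ]] head [[0.60125054 0.45270962 0.085     ]]
vase top [[0.72623515 0.34209202 0.2       ]] [[0.72195608 0.33839119 0.08      ]]
pos [0.5797 0.2167 0.2646] yaw 1.741 | units x,y,z [ 4.64 -8.32  0.71] turn -11.47
```

View pics/w3.png

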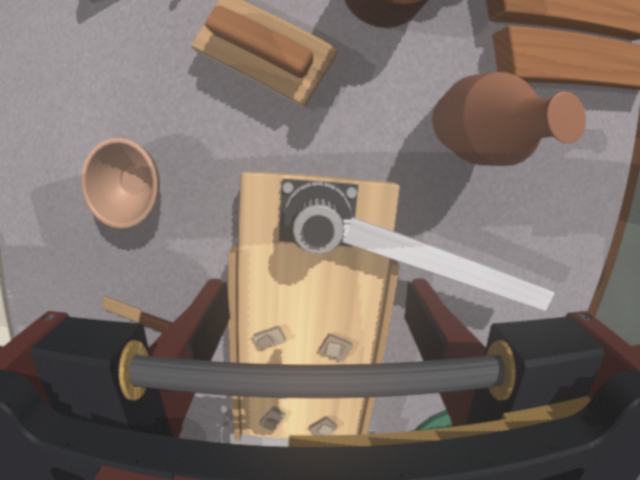

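The bar is parked, pointing right from the post at (318,228). The scraper is at top, with its grip from (208,12) to (310,60) and base corners (193,45), (303,103) and (335,53). The mallet and vase are clear.

```bash
python3 - <<'E'
from h import *
w=shot('wrist')
b=p2w(w,[(193,45),(303,103),(335,54)],.03,True); print(b, 'len',np.hypot(*(b[1]-b[0])[:2]),np.hypot(*(b[2]-b[1])[:2]),'ctr',(b[0]+b[2])/2,'ang',np.arctan2(*(b[1]-b[0])[1::-1]))
g=p2w(w,[(222,2),(314,53),(208,20),(303,73)],.066,True); print(g,g.mean(0),np.arctan2(*(g[1]-g[0])[1::-1]))
go(.495,.37,.2,2.74)
E
```

```text
[[0.42302158 0.37144902 0.03      ]
 [0.5477369  0.32321279 0.03      ]
 [0.57067521 0.37915552 0.03      ]] len 0.1337185270576047 0.06046284070691428 ctr [0.4968484  0.37530227 0.03      ] ang -0.3690500458290597
[[0.45669483 0.40967539 0.066     ]
 [0.55136051 0.36860411 0.066     ]
 [0.44667845 0.39015617 0.066     ]
 [0.54477273 0.34810787 0.066     ]] [0.49987663 0.37913589 0.066     ] -0.4093478672948081
pos [0.5791 0.2164 0.2634] yaw 1.74 | units x,y,z [ 8.28 -2.85  3.17] turn -11.45
```

Emit:
play_rows([
  [[0.94,-0.3,0.2,0],[0.94,-0.3,0.2,0],[0.94,-0.3,0.2,0],[0.94,-0.3,0.2,0],[0.94,-0.3,0.2,0]],
])

```text
clock: 9.25
tool_pos: [0.5327, 0.3043, 0.2416]
orientation: [[-0.169, 0.986, -0.003], [0.986, 0.169, -0.001], [-0.001, -0.003, -1.0]]
contact_force: [0.3, 0.5, -0.7]
opening: 0.0868
grasp_force: 0.0
```

Emit:
play_rows([
  [[0.94,-0.3,0.2,0],[0.94,-0.3,0.2,0],[0.94,-0.3,0.2,0],[0.94,-0.3,0.2,0],[0,0,0,-1]],
])

```text
clock: 9.67
tool_pos: [0.495, 0.376, 0.2249]
orientation: [[-0.256, 0.967, -0.004], [0.967, 0.256, -0.002], [-0.001, -0.004, -1.0]]
contact_force: [0.2, 0.2, -0.5]
opening: 0.087
grasp_force: 0.0
```

Emit:
play_rows([
  [[0,0,0,-1],[0,0,0,-1],[0,0,0,-1],[0,0,0,-1],[0,0,0,-1]],
])

```text
clock: 10.08
tool_pos: [0.4968, 0.3736, 0.2257]
orientation: [[-0.642, 0.766, -0.003], [0.766, 0.642, -0.002], [0.0, -0.003, -1.0]]
contact_force: [-0.4, 0.1, 0.3]
opening: 0.0868
grasp_force: 0.0
```

Emit:
play_rows([
  [[0,0,0,-1],[0,0,0,-1],[0,0,0,-1],[0,0,0,-1],[0,0,0,-1]],
])

```text
clock: 10.5
tool_pos: [0.4968, 0.3736, 0.2257]
orientation: [[-0.906, 0.423, -0.003], [0.423, 0.906, -0.002], [0.002, -0.003, -1.0]]
contact_force: [0.6, 0.4, 0.3]
opening: 0.0867
grasp_force: 0.0
```

Emit:
play_rows([
  [[0,0,0,-0.4],[0,0,0,0],[0,0,0,0]],
])

```text
clock: 10.75
tool_pos: [0.4971, 0.3737, 0.2262]
orientation: [[-0.918, 0.397, -0.002], [0.397, 0.918, -0.001], [0.001, -0.002, -1.0]]
contact_force: [0.0, -0.4, -0.3]
opening: 0.0874
grasp_force: 0.0
```

```bash
python3 - <<'E'
from h import *
w=shot('wrist','w4.png')
go(.497,.374,.13,2.74)
E
```

```text
pos [0.4972 0.3738 0.2265] yaw 2.734 | units x,y,z [0.01 0.01 4.83] turn -0.07
```

View pics/w4.png

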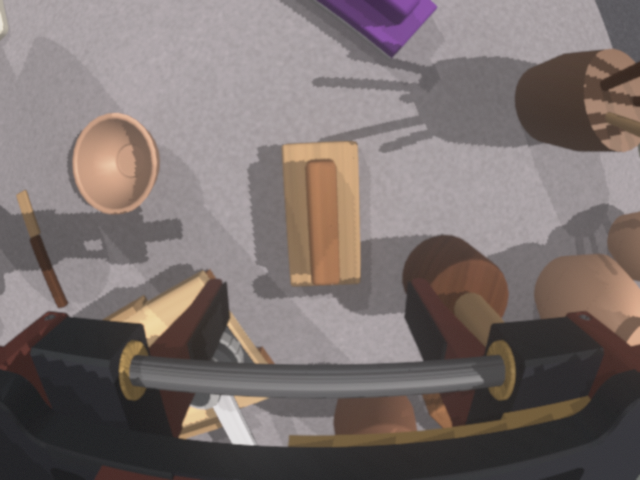

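Wrist view: the scraper base is at (283,143), (356,142), (361,282) and (290,285), between the open fingers. The mallet is to the right.

```bash
python3 - <<'E'
from h import *
w=shot('wrist')
b=p2w(w,[(283,143),(356,142),(361,282),(290,285)],.03,True); print(b,b.mean(0),np.arctan2(*(b[0]-b[3])[1::-1]))
g=p2w(w,[(306,160),(334,160),(340,282),(311,284)],.066,True); print(g.mean(0),np.arctan2(*(g[0]-g[3])[1::-1]))
m=(b.mean(0)+g.mean(0))/2
go(m[0],m[1],.05,2.74)
E
```

```text
[[0.41985254 0.37335434 0.03      ]
 [0.44528998 0.43466088 0.03      ]
 [0.57371065 0.38820091 0.03      ]
 [0.5485434  0.32203498 0.03      ]] [0.49684914 0.37956278 0.03      ] 2.762138293294081
[0.49589664 0.37964513 0.066     ] 2.766724833744049
pos [0.4974 0.3739 0.2268] yaw 2.734 | units x,y,z [0.15 0.25 8.84] turn -0.07
```

Emit:
play_rows([
  [[0.15,0.25,1,-0.3],[0,0,1,0],[0,0,1,0],[0,0,1,0],[0,0,1,0]],
], jaw=60)

```text
clock: 11.27
tool_pos: [0.4968, 0.3799, 0.1265]
orientation: [[-0.928, 0.372, -0.0], [0.372, 0.928, -0.0], [0.0, -0.0, -1.0]]
contact_force: [-0.1, -0.1, -0.6]
opening: 0.0608
grasp_force: 0.0
```

Emit:
play_rows([
  [[0,0,1,0],[0,0,1,0],[0,0,1,0],[0,0,0.6,0],[0,0,0,0]],
])

```text
clock: 11.68
tool_pos: [0.4953, 0.3788, 0.0527]
orientation: [[-0.928, 0.372, -0.004], [0.372, 0.928, -0.003], [0.003, -0.004, -1.0]]
contact_force: [-0.6, -1.6, 0.1]
opening: 0.06
grasp_force: 0.0
```

Emit:
play_rows([
  [[0,0,0,0],[0,0,0,0]],
])

```text
clock: 11.85
tool_pos: [0.4975, 0.3804, 0.0565]
orientation: [[-0.928, 0.371, 0.001], [0.371, 0.928, 0.001], [-0.001, 0.001, -1.0]]
contact_force: [-0.2, 0.3, -0.4]
opening: 0.0601
grasp_force: 0.0
```

Emit:
play_rows([
  [[0,0,0.15,0],[0,0,0,0],[0,0,0,0],[0,0,0,0],[0,0,0,0]],
], jaw=15, force=55)

```text
clock: 12.27
tool_pos: [0.4971, 0.3801, 0.053]
orientation: [[-0.929, 0.371, 0.0], [0.371, 0.929, 0.0], [-0.0, 0.001, -1.0]]
contact_force: [-0.1, 0.2, 0.1]
opening: 0.03
grasp_force: 0.0
```

Emit:
play_rows([
  [[0,0,0,0],[0,0,0,0],[0,0,0,0],[0,0,0,0]],
])

```text
clock: 12.6
tool_pos: [0.497, 0.3799, 0.0529]
orientation: [[-0.929, 0.371, 0.0], [0.371, 0.929, -0.0], [-0.0, -0.0, -1.0]]
contact_force: [-1.2, -1.7, 5.3]
opening: 0.0256
grasp_force: 54.9
```

```bash
python3 - <<'E'
from h import *
th=.09;O=np.array([.5975,.041]);ex=np.array([np.cos(th),np.sin(th)]);ey=np.array([-np.sin(th),np.cos(th)])
p=O+.094*ey; print(p); go(p[0],p[1],.17,np.pi+th)
E
```

```text
[0.58905142 0.13461956]
pos [0.497  0.3799 0.0529] yaw 2.761 | units x,y,z [-8.83 -9.68 -5.86] turn -5.39
```

Emit:
play_rows([
  [[0,0,-0.5,0],[0,0,-1,0],[0,0,-1,0],[0,0,-1,0],[0,0,-1,0]],
])

```text
clock: 13.02
tool_pos: [0.4966, 0.3798, 0.1434]
orientation: [[-0.929, 0.371, -0.001], [0.371, 0.929, -0.0], [0.0, -0.001, -1.0]]
contact_force: [0.3, 1.1, -2.5]
opening: 0.0261
grasp_force: 54.9
```

Emit:
play_rows([
  [[0,0,-1,0],[0,0,-1,0],[0,0,-1,0],[-0.8,-0.9,0,0],[-0.8,-0.9,0,0]],
])

```text
clock: 13.43
tool_pos: [0.5137, 0.3355, 0.2045]
orientation: [[-0.929, 0.369, 0.003], [0.369, 0.929, 0.002], [-0.002, 0.003, -1.0]]
contact_force: [-0.2, -1.0, -3.1]
opening: 0.0258
grasp_force: 54.9
```

Emit:
play_rows([
  [[-0.9,-0.98,0,0],[-0.9,-0.98,0,0],[-0.9,-0.98,0,0],[-0.9,-0.98,0,0],[-0.9,-0.98,0,0]],
])

```text
clock: 13.85
tool_pos: [0.5605, 0.209, 0.2027]
orientation: [[-0.929, 0.371, -0.0], [0.371, 0.929, -0.0], [0.0, -0.0, -1.0]]
contact_force: [0.4, -0.0, -1.6]
opening: 0.0257
grasp_force: 54.9
```

Emit:
play_rows([
  [[-0.9,-0.98,0,0],[-0.9,-0.98,0,0],[-0.9,-1,0,0],[0,0,0,-0.9],[0,0,0,-0.9]],
])

```text
clock: 14.27
tool_pos: [0.5889, 0.1335, 0.2026]
orientation: [[-0.975, 0.22, -0.0], [0.22, 0.975, -0.0], [0.0, -0.0, -1.0]]
contact_force: [-0.2, 0.4, -2.7]
opening: 0.0257
grasp_force: 54.9
```

Emit:
play_rows([
  [[0,0,0,-0.9],[0,0,0,-0.9],[0,0,0,-0.9],[0,0,0,-0.9],[0,0,0,0]],
])

```text
clock: 14.68
tool_pos: [0.5884, 0.1352, 0.2026]
orientation: [[-0.996, -0.094, -0.0], [-0.094, 0.996, -0.0], [0.0, -0.0, -1.0]]
contact_force: [-0.2, -0.0, -3.0]
opening: 0.0255
grasp_force: 54.9
```

Emit:
play_rows([
  [[0,0,0,0],[0,0,0,0]],
])

```text
clock: 14.85
tool_pos: [0.5885, 0.1352, 0.2026]
orientation: [[-0.996, -0.089, -0.0], [-0.089, 0.996, 0.0], [0.0, 0.0, -1.0]]
contact_force: [0.6, -0.4, -3.6]
opening: 0.0257
grasp_force: 54.9
```

```bash
cat >>h.py <<'E'
th=.09;O=np.array([.5975,.041]);ex=np.array([np.cos(th),np.sin(th)]);ey=np.array([-np.sin(th),np.cos(th)])
def B(p): d=np.asarray(p)[...,:2]-O; return np.stack([d@ex,d@ey],-1)
def W(x,y): return O+x*ex+y*ey
E
python3 - <<'E'
from h import *
p=W(0,.094); go(p[0],p[1],.098,np.pi+th); o=env.get_obs(); print(o['grasp_force'],o['opening'])
w=shot('wrist','w5.png')
E
```

```text
pos [0.5885 0.1352 0.2026] yaw -3.053 | units x,y,z [-0.03 -0.03  5.23] turn -0.01
54.892889857292175 0.025729009237538656
```

View pics/w5.png

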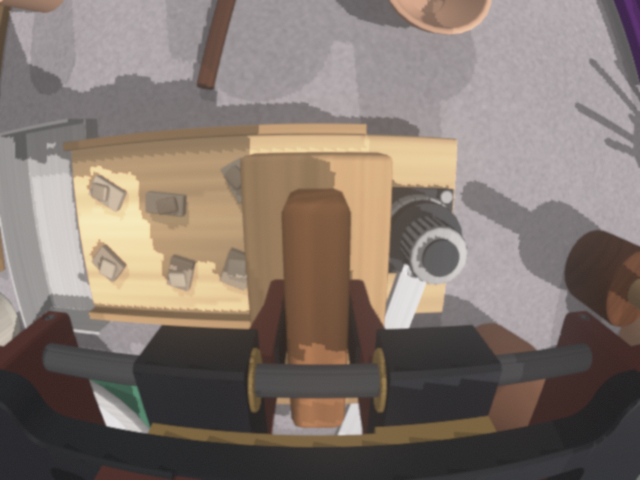

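Scraper held square over the bed's +y end; chips ahead of it at (107,192), (165,203), (235,178), (108,262), (180,270) and (238,267).

Emit:
play_rows([
  [[0,0,1,0],[0,0,1,0],[0,0,1,0],[0,0,1,0],[0,0,0.6,0]],
])

```text
clock: 15.32
tool_pos: [0.5877, 0.135, 0.1086]
orientation: [[-0.996, -0.09, -0.002], [-0.09, 0.996, -0.0], [0.002, -0.0, -1.0]]
contact_force: [0.2, -0.6, -2.7]
opening: 0.0255
grasp_force: 54.9
```

Emit:
play_rows([
  [[0,0,0.3,0],[0,0,0.2,0],[0,0,0.1,0],[0,0,0,0],[0,0,0,0]],
])

```text
clock: 15.73
tool_pos: [0.5893, 0.1353, 0.0994]
orientation: [[-0.996, -0.091, 0.001], [-0.091, 0.996, 0.0], [-0.001, 0.0, -1.0]]
contact_force: [-0.4, -1.0, -2.6]
opening: 0.0259
grasp_force: 54.9
```

Emit:
play_rows([
  [[0,0,0.1,0],[0,0,0.05,0],[0,0,0,0]],
])

```text
clock: 15.98
tool_pos: [0.5897, 0.1354, 0.0979]
orientation: [[-0.996, -0.091, 0.002], [-0.091, 0.996, 0.0], [-0.002, 0.0, -1.0]]
contact_force: [-3.2, -0.9, 11.1]
opening: 0.0258
grasp_force: 54.9
```

Emit:
play_rows([
  [[0,0,0.05,0],[0,0,0,0],[0,0,0,0]],
])

```text
clock: 16.23
tool_pos: [0.5897, 0.1354, 0.0978]
orientation: [[-0.996, -0.091, 0.003], [-0.091, 0.996, 0.0], [-0.003, 0.0, -1.0]]
contact_force: [-6.0, -0.1, 19.5]
opening: 0.0257
grasp_force: 54.9
```

Emit:
play_rows([
  [[0,0,-0.05,0],[0,-0.3,0,0],[0,-0.5,0,0],[0,-0.5,0,0],[0,-0.5,0,0]],
])

```text
clock: 16.65
tool_pos: [0.594, 0.1003, 0.0979]
orientation: [[-0.996, -0.09, 0.005], [-0.09, 0.996, 0.002], [-0.005, 0.002, -1.0]]
contact_force: [0.3, 6.0, 10.0]
opening: 0.0259
grasp_force: 54.9
```

Emit:
play_rows([
  [[0,-0.5,0,0],[0,-0.5,0,0],[0,-0.5,0,0],[0,-0.5,0,0],[0,-0.5,0,0]],
])

```text
clock: 17.07
tool_pos: [0.5986, 0.0502, 0.0979]
orientation: [[-0.996, -0.09, 0.005], [-0.09, 0.996, 0.002], [-0.005, 0.002, -1.0]]
contact_force: [0.9, 6.2, 9.9]
opening: 0.0259
grasp_force: 54.9
```

Emit:
play_rows([
  [[0,-0.5,0,0],[0,-0.5,0,0],[0,0,0,0]],
])

```text
clock: 17.32
tool_pos: [0.6005, 0.0288, 0.0979]
orientation: [[-0.996, -0.09, 0.005], [-0.09, 0.996, 0.001], [-0.005, 0.0, -1.0]]
contact_force: [1.0, -1.6, 9.4]
opening: 0.0257
grasp_force: 54.9
```

```bash
python3 - <<'E'
from h import *
o=env.get_obs(); print(B(o['tool_pos']),o['tool_pos'],o['contact_force'],yaw()+np.pi)
w=shot('wrist','w6.png')
E
```

```text
[ 0.00187809 -0.01240369] [0.60048532 0.02881531 0.09785642] [ 0.97182917 -1.60063694  9.37336624] 0.08962714132071126
```

View pics/w6.png

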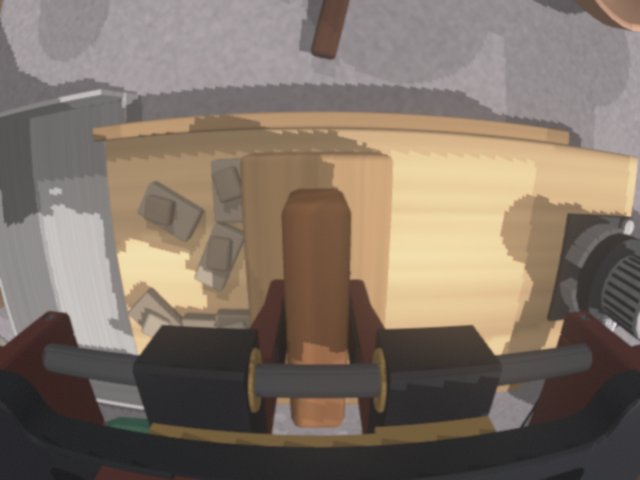

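The chips are pushed ahead of the scraper, and the bed behind it (390–550) is clean.

Emit:
play_rows([
  [[0,-0.4,0,0],[0,-0.4,0,0],[0,-0.4,0,0],[0,-0.4,0,0],[0,-0.4,0,0]],
])

```text
clock: 17.78
tool_pos: [0.6039, -0.0096, 0.0979]
orientation: [[-0.996, -0.09, 0.004], [-0.09, 0.996, 0.002], [-0.005, 0.001, -1.0]]
contact_force: [-1.2, 7.4, 9.8]
opening: 0.026
grasp_force: 55.0
```

Emit:
play_rows([
  [[0,-0.4,0,0],[0,-0.4,0,0],[0,-0.4,0,0],[0,-0.4,0,0],[0,-0.4,0,0]],
])

```text
clock: 18.2
tool_pos: [0.6074, -0.0495, 0.0979]
orientation: [[-0.996, -0.09, 0.004], [-0.09, 0.996, 0.001], [-0.004, 0.001, -1.0]]
contact_force: [0.2, 7.1, 10.4]
opening: 0.0258
grasp_force: 55.0
```

Emit:
play_rows([
  [[0,-0.4,0,0],[0,-0.4,0,0],[0,-0.4,0,0],[0,-0.4,0,0],[0,-0.3,0,0]],
])

```text
clock: 18.62
tool_pos: [0.6107, -0.0877, 0.0978]
orientation: [[-0.996, -0.09, 0.004], [-0.09, 0.996, 0.001], [-0.004, 0.001, -1.0]]
contact_force: [-0.7, 6.3, 11.3]
opening: 0.0259
grasp_force: 55.0
```

Emit:
play_rows([
  [[0,0,0,0],[0,0,0,0]],
])

```text
clock: 18.78
tool_pos: [0.6108, -0.0885, 0.0979]
orientation: [[-0.996, -0.09, 0.004], [-0.09, 0.996, -0.001], [-0.004, -0.001, -1.0]]
contact_force: [-0.1, -0.4, 9.7]
opening: 0.0259
grasp_force: 54.9
```

```bash
python3 - <<'E'
from h import *
o=env.get_obs(); print(B(o['tool_pos']),o['tool_pos'],o['contact_force'],yaw()+np.pi)
w=shot('wrist','w7.png')
E
```

```text
[ 0.0015865  -0.13019007] [ 0.61078138 -0.08852056  0.09786978] [-0.05116206 -0.43269122  9.65451655] 0.09022905034923623
```

View pics/w7.png

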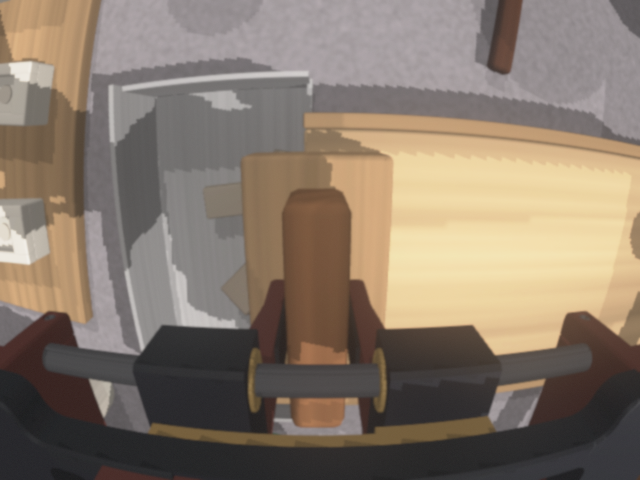

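Chips dropping into the tray at left (220,200) and (240,290); no clay left on the bed to the right.

Emit:
play_rows([
  [[0,0,-0.5,0],[0,0,-1,0],[0,0,-1,0],[0,0,-1,0],[0,0,-1,0]],
])

```text
clock: 19.25
tool_pos: [0.6087, -0.0879, 0.1869]
orientation: [[-0.996, -0.091, -0.0], [-0.091, 0.996, 0.0], [0.0, 0.0, -1.0]]
contact_force: [0.4, -0.8, -2.4]
opening: 0.0257
grasp_force: 54.9
```

Emit:
play_rows([
  [[0,0,-1,0],[0,0,0,0],[0,0,0,0]],
])

```text
clock: 19.5
tool_pos: [0.6095, -0.088, 0.2067]
orientation: [[-0.996, -0.091, 0.003], [-0.091, 0.996, -0.0], [-0.003, -0.001, -1.0]]
contact_force: [-0.1, 0.3, -3.4]
opening: 0.0257
grasp_force: 54.9
```

```bash
python3 - <<'E'
from h import *
go(.497,.378,.21,2.761)
E
```

```text
pos [ 0.6095 -0.088   0.2067] yaw -3.051 | units x,y,z [ 3.49 23.72 -0.19] turn 5.4
```

Emit:
play_rows([
  [[0.15,0.99,0,0],[0.15,0.99,0,0],[0.15,0.99,0,0],[0.15,0.99,0,0],[0.15,0.99,0,0]],
])

```text
clock: 19.92
tool_pos: [0.5836, 0.0101, 0.2036]
orientation: [[-0.996, -0.091, -0.003], [-0.091, 0.996, 0.0], [0.003, 0.0, -1.0]]
contact_force: [1.3, 0.1, -3.3]
opening: 0.0261
grasp_force: 54.9
```

Emit:
play_rows([
  [[0.15,0.99,0,0],[0.15,0.99,0,0],[0.15,0.99,0,0],[0.15,0.99,0,0],[0.15,0.99,0,0]],
])

```text
clock: 20.33
tool_pos: [0.5597, 0.1073, 0.2037]
orientation: [[-0.996, -0.091, -0.003], [-0.091, 0.996, -0.0], [0.003, -0.0, -1.0]]
contact_force: [0.4, 0.2, -2.3]
opening: 0.0258
grasp_force: 54.9
```

Emit:
play_rows([
  [[0.15,0.99,0,0],[0.15,0.99,0,0],[0.15,0.99,0,0],[0.15,0.99,0,0],[0.15,0.99,0,0]],
])

```text
clock: 20.75
tool_pos: [0.5358, 0.2043, 0.2037]
orientation: [[-0.996, -0.091, -0.003], [-0.091, 0.996, -0.001], [0.003, -0.001, -1.0]]
contact_force: [-0.3, 0.5, -3.1]
opening: 0.0256
grasp_force: 54.9
```

Emit:
play_rows([
  [[0.15,0.99,0,0],[0.15,0.99,0,0],[0.15,0.99,0,0],[0.15,0.99,0,0],[0.15,0.99,0,0]],
])

```text
clock: 21.17
tool_pos: [0.5119, 0.3014, 0.2036]
orientation: [[-0.996, -0.091, -0.003], [-0.091, 0.996, -0.002], [0.003, -0.001, -1.0]]
contact_force: [0.1, 0.4, -3.0]
opening: 0.0254
grasp_force: 54.9
```

Emit:
play_rows([
  [[0.15,0.99,0,0],[0.15,0.99,0,0],[0.1,0.9,0,0],[0.1,0.9,0,0],[0,0,0,0.9]],
])

```text
clock: 21.58
tool_pos: [0.495, 0.3777, 0.2036]
orientation: [[-1.0, -0.015, -0.002], [-0.015, 1.0, -0.0], [0.002, -0.0, -1.0]]
contact_force: [-0.7, -0.9, -2.0]
opening: 0.0258
grasp_force: 54.9
```

Emit:
play_rows([
  [[0,0,0,0.9],[0,0,0,0.9],[0,0,0,0.9],[0,0,0,0.9],[0,0,0,0.9]],
])

```text
clock: 22.0
tool_pos: [0.4955, 0.3747, 0.2034]
orientation: [[-0.927, 0.375, -0.003], [0.375, 0.927, -0.002], [0.002, -0.003, -1.0]]
contact_force: [-0.3, -0.7, -2.8]
opening: 0.0257
grasp_force: 54.9
```

Emit:
play_rows([
  [[0,0,1,0],[0,0,1,0],[0,0,0,0],[0,0,0,0]],
])

```text
clock: 22.33
tool_pos: [0.4951, 0.3744, 0.1633]
orientation: [[-0.929, 0.371, -0.004], [0.371, 0.929, -0.003], [0.003, -0.004, -1.0]]
contact_force: [-0.1, 0.1, -2.2]
opening: 0.0256
grasp_force: 54.9
```

```bash
python3 - <<'E'
from h import *
go(.497,.378,.053,2.761); o=env.get_obs(); print(o['grasp_force'],o['opening'])
c=shot('top'); im=c[0]
cv2.imwrite('pics/t2.png',cv2.resize(im[150:350,230:540],None,fx=2.58,fy=2.58,interpolation=cv2.INTER_CUBIC)[:,:800])
E
```

```text
pos [0.4951 0.3744 0.1633] yaw 2.761 | units x,y,z [-0.04  0.23  5.51] turn 0.0
54.93963181972504 0.02559353431214588
```

View pics/t2.png

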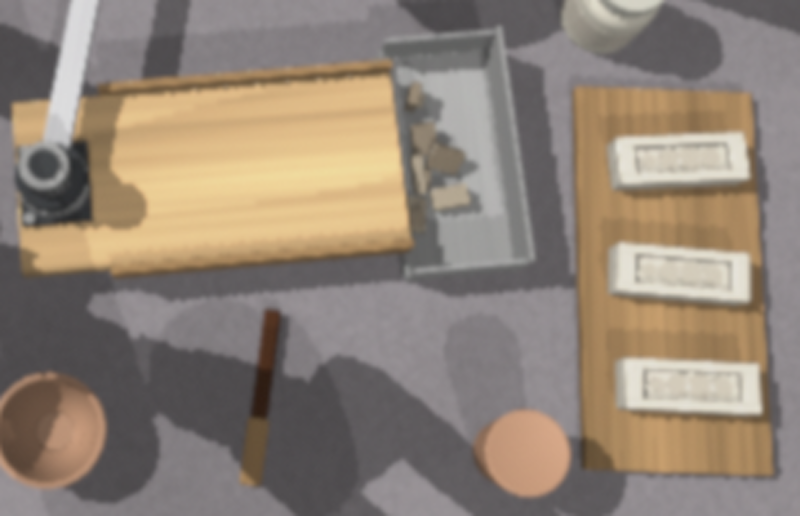

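Board is bare, 6 chips in the tray (405–470, 85–230), and all three moulds lie hollow up on the ware board.

Emit:
play_rows([
  [[0,0.2,1,0],[0,0,1,0],[0,0,1,0],[0,0,1,0],[0,0,1,0]],
])

```text
clock: 22.8
tool_pos: [0.4987, 0.3797, 0.0659]
orientation: [[-0.929, 0.371, 0.002], [0.371, 0.929, 0.001], [-0.001, 0.002, -1.0]]
contact_force: [-0.4, -0.7, -3.0]
opening: 0.0256
grasp_force: 54.9
```

Emit:
play_rows([
  [[0,0,0.2,0],[0,0,0.15,0],[0,0,0.1,0],[0,0,0,0],[0,0,0,0]],
])

```text
clock: 23.22
tool_pos: [0.4987, 0.3796, 0.0579]
orientation: [[-0.929, 0.371, 0.002], [0.371, 0.929, 0.001], [-0.001, 0.002, -1.0]]
contact_force: [-0.5, 0.5, -2.5]
opening: 0.0257
grasp_force: 54.9
```

Emit:
play_rows([
  [[0,0,0.15,0],[0,0,0.1,0],[0,0,0,0]],
])

```text
clock: 23.47
tool_pos: [0.4986, 0.3796, 0.0528]
orientation: [[-0.929, 0.371, 0.001], [0.371, 0.929, 0.001], [-0.001, 0.001, -1.0]]
contact_force: [0.0, -0.4, 4.8]
opening: 0.0254
grasp_force: 55.0
```

Emit:
play_rows([
  [[0,0,0,0],[0,0,0,0],[0,0,0,0],[0,0,0,0],[0,0,0,0]],
], jaw=70)

```text
clock: 23.88
tool_pos: [0.4979, 0.3792, 0.0516]
orientation: [[-0.929, 0.371, 0.0], [0.371, 0.929, 0.0], [-0.0, 0.0, -1.0]]
contact_force: [0.3, 0.2, -0.1]
opening: 0.0555
grasp_force: 0.0
```

Emit:
play_rows([
  [[0,0,0,0],[0,0,0,0],[0,0,-0.5,0],[0,0,-1,0],[0,0,-1,0]],
])

```text
clock: 24.3
tool_pos: [0.4974, 0.3788, 0.102]
orientation: [[-0.929, 0.371, -0.001], [0.371, 0.929, -0.001], [0.001, -0.002, -1.0]]
contact_force: [-0.2, 0.5, 0.2]
opening: 0.0701
grasp_force: 0.0
```

Emit:
play_rows([
  [[0,0,-1,0],[0,0,-1,0],[0,0,-1,0],[0,0,-1,0],[0,0,-1,0]],
])

```text
clock: 24.72
tool_pos: [0.4978, 0.3791, 0.2034]
orientation: [[-0.929, 0.371, 0.0], [0.371, 0.929, 0.0], [-0.0, 0.0, -1.0]]
contact_force: [0.5, -0.1, -0.1]
opening: 0.07
grasp_force: 0.0
```

Emit:
play_rows([
  [[0,0,-1,0],[0,0,-1,0],[0,0,0,0],[0,0,0,0]],
])

```text
clock: 25.05
tool_pos: [0.4984, 0.3795, 0.2432]
orientation: [[-0.929, 0.371, 0.002], [0.371, 0.929, 0.002], [-0.002, 0.003, -1.0]]
contact_force: [0.1, 0.1, -1.2]
opening: 0.0702
grasp_force: 0.0
```

```bash
python3 - <<'E'
from h import *
c=shot('top'); im=c[0]
# moulds: white top faces
ex_=[]
g=im[180:320,450:540].min(2); m=(g>165).astype(np.uint8)
n,l,s,ct=cv2.connectedComponentsWithStats(m)
for i in range(1,n):
    if s[i,4]>150:
        pts=np.argwhere(l==i)[:,::-1]+[450,180]
        r=cv2.minAreaRect(pts.astype(np.float32)); bx=p2w(c,cv2.boxPoints(r),.043)
        e=np.diff(np.vstack([bx,bx[:1]]),axis=0)[:,:2]; L=np.linalg.norm(e,axis=1); k=L.argmax()
        print(bx.mean(0).round(4),L.round(4),np.arctan2(e[k,1],e[k,0])%np.pi)
go(.5,-.25,.25,np.pi/2)
print(env.get_obs()['q'])
E
```

```text
[ 0.609  -0.3545  0.043 ] [0.1227 0.0432 0.1217 0.0429] 1.6196590979744754
[ 0.5032 -0.3464  0.043 ] [0.0431 0.1224 0.0432 0.1214] 1.488619980733826
[ 0.4015 -0.3476  0.043 ] [0.0428 0.1239 0.043  0.1229] 1.5255340552429184
pos [0.4977 0.379  0.2417] yaw 2.761 | units x,y,z [-11.78 -29.16  -0.42] turn 13.64
[ 6.31745660e-01  4.23412747e-01  1.62848920e+00  3.17992433e-06
  1.08930292e+00 -5.58809619e-01]
```

Emit:
play_rows([
  [[-0.4,-0.99,0,0],[-0.4,-0.99,0,0],[-0.4,-0.99,0,0],[-0.4,-0.99,0,0],[-0.4,-0.99,0,0]],
])

```text
clock: 25.52
tool_pos: [0.4973, 0.271, 0.2399]
orientation: [[-0.929, 0.371, -0.003], [0.371, 0.929, -0.001], [0.002, -0.002, -1.0]]
contact_force: [1.6, 1.1, -0.4]
opening: 0.0701
grasp_force: 0.0
```

Emit:
play_rows([
  [[-0.4,-0.99,0,0],[-0.4,-0.99,0,0],[-0.4,-0.99,0,0],[-0.4,-0.99,0,0],[-0.4,-0.99,0,0]],
])

```text
clock: 25.93
tool_pos: [0.4977, 0.1643, 0.2401]
orientation: [[-0.929, 0.371, -0.003], [0.371, 0.929, -0.001], [0.002, -0.002, -1.0]]
contact_force: [0.2, 0.3, 0.0]
opening: 0.0702
grasp_force: 0.0
```

Emit:
play_rows([
  [[-0.4,-0.99,0,0],[-0.4,-0.99,0,0],[-0.4,-0.99,0,0],[-0.4,-0.99,0,0],[-0.4,-0.99,0,0]],
])

```text
clock: 26.35
tool_pos: [0.498, 0.0577, 0.2401]
orientation: [[-0.929, 0.371, -0.003], [0.371, 0.929, -0.0], [0.002, -0.001, -1.0]]
contact_force: [1.1, -0.1, -0.5]
opening: 0.0701
grasp_force: 0.0
```

Emit:
play_rows([
  [[-0.4,-0.99,0,0],[-0.4,-0.99,0,0],[-0.4,-0.99,0,0],[-0.4,-0.99,0,0],[-0.4,-0.99,0,0]],
])

```text
clock: 26.77
tool_pos: [0.4984, -0.0489, 0.2401]
orientation: [[-0.929, 0.371, -0.003], [0.371, 0.929, 0.0], [0.003, -0.001, -1.0]]
contact_force: [0.6, -0.2, -0.1]
opening: 0.0703
grasp_force: 0.0
```

Emit:
play_rows([
  [[-0.4,-0.99,0,0],[-0.4,-0.99,0,0],[-0.4,-0.99,0,0],[-0.4,-0.99,0,0],[-0.4,-0.99,0,0]],
])

```text
clock: 27.18
tool_pos: [0.4989, -0.1555, 0.2401]
orientation: [[-0.929, 0.371, -0.003], [0.371, 0.929, 0.001], [0.003, -0.0, -1.0]]
contact_force: [0.9, -0.3, 0.3]
opening: 0.0701
grasp_force: 0.0
```

Emit:
play_rows([
  [[-0.4,-0.99,0,0],[-0.4,-0.99,0,0],[-0.4,-0.99,0,0],[-0.4,-0.99,0,0],[-0.4,-0.99,0,0]],
])

```text
clock: 27.6
tool_pos: [0.4993, -0.2621, 0.2399]
orientation: [[-0.929, 0.371, -0.003], [0.371, 0.929, 0.001], [0.003, 0.0, -1.0]]
contact_force: [1.1, 0.2, 1.3]
opening: 0.0699
grasp_force: 0.0
```

Emit:
play_rows([
  [[-0.4,-0.99,0,0],[-0.4,-0.99,0,0],[-0.4,-0.99,0,0],[-0.4,-0.9,0,0],[0,0,0,0.9]],
])

```text
clock: 28.02
tool_pos: [0.5006, -0.348, 0.2398]
orientation: [[-0.896, 0.444, -0.002], [0.444, 0.896, 0.0], [0.002, -0.001, -1.0]]
contact_force: [-0.2, 0.3, -0.0]
opening: 0.0701
grasp_force: 0.0
```

Emit:
play_rows([
  [[0,0,0,1],[0,0,0,1],[0,0,0,1],[0,0,0,1],[0,0,0,1]],
])

```text
clock: 28.43
tool_pos: [0.5004, -0.3448, 0.2397]
orientation: [[-0.622, 0.783, -0.003], [0.783, 0.622, 0.002], [0.003, -0.001, -1.0]]
contact_force: [0.4, -0.6, -0.3]
opening: 0.0698
grasp_force: 0.0
```

Emit:
play_rows([
  [[0,0,0,1],[0,0,0,1],[0,0,0,1],[0,0,0,1],[0,0,0,1]],
])

```text
clock: 28.85
tool_pos: [0.5005, -0.3447, 0.2398]
orientation: [[-0.233, 0.973, -0.002], [0.973, 0.233, 0.002], [0.002, -0.002, -1.0]]
contact_force: [0.4, 0.7, -0.3]
opening: 0.07
grasp_force: 0.0
```

Emit:
play_rows([
  [[0,0,0,1],[0,0,0,1],[0,0,0,1],[0,0,0,0.7],[0,0,0,0]],
])

```text
clock: 29.27
tool_pos: [0.5006, -0.3447, 0.2399]
orientation: [[0.086, 0.996, -0.002], [0.996, -0.086, 0.002], [0.002, -0.003, -1.0]]
contact_force: [-0.3, -0.2, 0.1]
opening: 0.0701
grasp_force: 0.0
```

```bash
cat >> h.py <<'E'
def white(c,z,fish=False,thr=165,roi=(0,480,0,640)):
    im=c[0]; a,b,l0,r0=roi
    m=(im[a:b,l0:r0].min(2)>thr).astype(np.uint8)
    n,l,s,ct=cv2.connectedComponentsWithStats(m)
    for i in range(1,n):
        if s[i,4]>150:
            pts=np.argwhere(l==i)[:,::-1]+[l0,a]
            h=cv2.convexHull(pts.astype(np.float32))[:,0]
            w=p2w(c,h,z,fish)[:,:2].astype(np.float32)
            (cx,cy),(e1,e2),an=cv2.minAreaRect(w*1000)
            if e1<e2: an+=90
            an=np.deg2rad(an)%np.pi
            if max(e1,e2)<300: print('white',round(cx/1000,4),round(cy/1000,4),'size',round(max(e1,e2)),round(min(e1,e2)),'ang',round(an,3))
E
python3 - <<'E'
from h import *
c=shot('top'); white(c,.043,roi=(180,320,450,540))
w=shot('wrist','w8.png'); white(w,.043,True)
print('jar',p2w(c,[(472,140)],.1),p2w(c,[(463,160)],0))
go(.5032,-.3464,.16,1.49)
E
```

```text
white 0.6092 -0.3545 size 121 42 ang 1.62
white 0.5399 -0.3325 size 120 42 ang 1.492
white 0.4016 -0.3474 size 121 42 ang 1.525
white 0.6114 -0.1609 size 209 68 ang 0.094
white 0.5731 -0.1523 size 28 15 ang 1.788
white 0.8561 -0.1391 size 128 115 ang 1.375
white 0.7766 -0.2695 size 42 14 ang 0.377
white 0.8132 -0.3073 size 76 74 ang 1.605
white 0.5395 -0.3334 size 119 43 ang 1.491
white 0.6089 -0.3557 size 120 43 ang 1.619
white 0.4006 -0.348 size 120 43 ang 1.52
white 0.937 -0.5195 size 116 32 ang 1.938
jar [[ 0.76236697 -0.29290558  0.1       ]] [[ 0.75261764 -0.30521117  0.        ]]
pos [ 0.5008 -0.3449  0.2403] yaw 1.489 | units x,y,z [-0.07  0.13  4.02] turn -0.01
```

Emit:
play_rows([
  [[0.38,0.95,0.5,0],[0.38,0.95,0.5,0],[0,0,1,0],[0,0,1,0],[0,0,1,0]],
], jaw=54)

```text
clock: 29.78
tool_pos: [0.5405, -0.3329, 0.1603]
orientation: [[0.081, 0.997, -0.0], [0.997, -0.081, 0.0], [0.0, -0.0, -1.0]]
contact_force: [0.3, 0.8, -0.5]
opening: 0.054
grasp_force: 0.0
```

Emit:
play_rows([
  [[0,0,1,0],[0,0,1,0],[0,0,1,0],[0,0,0,0],[0,0,0,0]],
])

```text
clock: 30.2
tool_pos: [0.5396, -0.3327, 0.1003]
orientation: [[0.082, 0.997, -0.003], [0.997, -0.082, 0.002], [0.002, -0.003, -1.0]]
contact_force: [-0.1, 0.7, -0.6]
opening: 0.0542
grasp_force: 0.0
```

```bash
python3 - <<'E'
from h import *
w=shot('wrist'); white(w,.043,True)
go(.5397,-.333,.041,1.491)
E
```

```text
white 0.6262 -0.1823 size 239 31 ang 0.048
white 0.5393 -0.3332 size 120 43 ang 1.491
white 0.6081 -0.3382 size 85 43 ang 1.622
white 0.539 -0.3345 size 80 25 ang 1.486
white 0.4013 -0.3302 size 85 43 ang 1.519
pos [ 0.5404 -0.3333  0.1016] yaw 1.488 | units x,y,z [ 0.01 -0.04  3.03] turn -0.03
```

Aligned; go down, grip and lift.

Emit:
play_rows([
  [[0,0,0.9,0],[0,0,0.9,0],[0,0,0.8,0],[0,0,0.4,0],[0,0,0,0]],
])

```text
clock: 30.67
tool_pos: [0.5401, -0.3331, 0.0411]
orientation: [[0.083, 0.997, -0.001], [0.997, -0.083, 0.001], [0.001, -0.001, -1.0]]
contact_force: [0.8, -0.2, 0.3]
opening: 0.0541
grasp_force: 0.0
```

Emit:
play_rows([
  [[0,0,0,0],[0,0,0,0],[0,0,0,0],[0,0,0,0],[0,0,0,0]],
], jaw=35, force=35)

```text
clock: 31.08
tool_pos: [0.5412, -0.3338, 0.0429]
orientation: [[0.083, 0.997, 0.002], [0.997, -0.083, -0.001], [-0.001, 0.002, -1.0]]
contact_force: [-1.4, 0.4, 6.2]
opening: 0.0439
grasp_force: 35.0
```

Emit:
play_rows([
  [[0,0,-0.3,0],[0,0,-1,0],[0,0,-1,0],[0,0,-1,0],[0,0,-1,0]],
])

```text
clock: 31.5
tool_pos: [0.5401, -0.333, 0.1284]
orientation: [[0.083, 0.997, -0.001], [0.997, -0.083, 0.0], [0.0, -0.001, -1.0]]
contact_force: [-0.7, -0.9, -2.1]
opening: 0.0436
grasp_force: 35.0
```

Emit:
play_rows([
  [[0,0,-1,0],[0,0,0,1],[0,0,0,1],[0,0,0,1],[0,0,0,1]],
])

```text
clock: 31.92
tool_pos: [0.5402, -0.3331, 0.1479]
orientation: [[0.423, 0.906, -0.0], [0.906, -0.423, 0.0], [0.0, -0.0, -1.0]]
contact_force: [0.5, -0.2, -3.0]
opening: 0.0437
grasp_force: 35.0
```

Emit:
play_rows([
  [[0,0,0,1],[0,0,0,1],[0,0,0,1],[0,0,0,1],[0,0,0,1]],
])

```text
clock: 32.33
tool_pos: [0.5402, -0.3331, 0.1477]
orientation: [[0.766, 0.642, -0.0], [0.642, -0.766, 0.0], [-0.0, -0.001, -1.0]]
contact_force: [0.4, -0.4, -2.2]
opening: 0.044
grasp_force: 35.0
```

Emit:
play_rows([
  [[0,0,0,1],[0,0,0,1],[0,0,0,1],[0,0,0,1],[0,0,0,1]],
])

```text
clock: 32.75
tool_pos: [0.5401, -0.3331, 0.1477]
orientation: [[0.966, 0.258, -0.0], [0.258, -0.966, 0.0], [-0.0, -0.0, -1.0]]
contact_force: [0.0, -1.4, -2.3]
opening: 0.0439
grasp_force: 35.0
```

Emit:
play_rows([
  [[0,0,0,1],[0,0,0,1],[0,0,0,0],[0,0,0,0]],
])

```text
clock: 33.08
tool_pos: [0.5402, -0.3331, 0.1476]
orientation: [[0.996, 0.093, -0.0], [0.093, -0.996, 0.0], [-0.0, -0.0, -1.0]]
contact_force: [-0.1, -0.7, -2.4]
opening: 0.0434
grasp_force: 35.0
```

```bash
python3 - <<'E'
from h import *
p=W(0,.062); print(p); go(p[0],p[1],.12,th); o=env.get_obs(); print(o['grasp_force'],o['opening'])
E
```

```text
[0.59192753 0.10274907]
pos [ 0.5402 -0.3331  0.1476] yaw 0.094 | units x,y,z [  4.61 -21.46   1.38] turn 0.04
34.99878644943237 0.04339839670229886
```

Emit:
play_rows([
  [[0.21,-0.98,0,0],[0.21,-0.98,0,0],[0.21,-0.98,0,0],[0.21,-0.98,0,0],[0.21,-0.98,0,0]],
])

```text
clock: 33.5
tool_pos: [0.5523, -0.2329, 0.1476]
orientation: [[0.996, 0.093, -0.0], [0.093, -0.996, 0.0], [-0.0, -0.0, -1.0]]
contact_force: [0.2, -0.1, -2.7]
opening: 0.0437
grasp_force: 35.0
```

Emit:
play_rows([
  [[0.21,-0.98,0,0],[0.21,-0.98,0,0],[0.21,-0.98,0,0],[0.21,-0.98,0,0],[0.21,-0.98,0,0]],
])

```text
clock: 33.92
tool_pos: [0.5644, -0.1333, 0.1477]
orientation: [[0.996, 0.094, -0.0], [0.094, -0.996, 0.0], [-0.0, -0.0, -1.0]]
contact_force: [-0.3, -0.8, -2.4]
opening: 0.0435
grasp_force: 35.0
```

Emit:
play_rows([
  [[0.21,-0.98,0,0],[0.21,-0.98,0,0],[0.21,-0.98,0,0],[0.21,-0.98,0,0],[0.21,-0.98,0,0]],
])

```text
clock: 34.33
tool_pos: [0.5764, -0.0338, 0.1477]
orientation: [[0.996, 0.094, 0.0], [0.094, -0.996, 0.0], [0.0, -0.0, -1.0]]
contact_force: [0.9, 0.1, -2.5]
opening: 0.0438
grasp_force: 35.0
```

Emit:
play_rows([
  [[0.21,-0.98,0,0],[0.21,-0.98,0,0],[0.21,-0.98,0,0],[0.21,-0.98,0,0],[0.21,-0.98,0,0]],
])

```text
clock: 34.75
tool_pos: [0.5884, 0.0657, 0.1477]
orientation: [[0.996, 0.094, -0.0], [0.094, -0.996, -0.0], [-0.0, 0.0, -1.0]]
contact_force: [0.9, -0.2, -2.2]
opening: 0.0436
grasp_force: 35.0
```

Emit:
play_rows([
  [[0.21,-0.9,0,0],[0.21,-0.9,0,0],[0,0,1,0],[0,0,1,0],[0,0,1,0]],
])

```text
clock: 35.17
tool_pos: [0.5939, 0.102, 0.0874]
orientation: [[0.995, 0.095, 0.001], [0.095, -0.995, 0.0], [0.001, -0.0, -1.0]]
contact_force: [-0.3, -0.1, -2.4]
opening: 0.0437
grasp_force: 35.0
```

Emit:
play_rows([
  [[0,0,0.4,0],[0,0,0,0],[0,0,0,0]],
])

```text
clock: 35.42
tool_pos: [0.5936, 0.1013, 0.0797]
orientation: [[0.996, 0.092, -0.001], [0.092, -0.996, -0.0], [-0.001, 0.0, -1.0]]
contact_force: [-0.3, -1.3, -1.2]
opening: 0.0439
grasp_force: 35.0
```

```bash
python3 - <<'E'
from h import *
p=W(0,.062); go(p[0],p[1],.073,th); o=env.get_obs(); print(o['grasp_force'],o['opening'],o['contact_force'])
E
```

```text
pos [0.5936 0.1013 0.0797] yaw 0.092 | units x,y,z [-0.08 -0.08  0.33] turn 0.02
34.998414516448975 0.043911018148374 [-0.34809585 -1.26803532 -1.23453066]
```

Emit:
play_rows([
  [[-0.08,-0.08,0.2,0],[0,0,0.1,0],[0,0,0.06,0],[0,0,0,0],[0,0,0,0]],
])

```text
clock: 35.83
tool_pos: [0.5922, 0.1029, 0.0729]
orientation: [[0.996, 0.091, 0.001], [0.091, -0.996, 0.0], [0.001, -0.0, -1.0]]
contact_force: [-0.1, 0.7, 0.4]
opening: 0.044
grasp_force: 35.0
```

Emit:
play_rows([
  [[0,0,0.06,0],[0,0,0,0],[0,0,0,0]],
])

```text
clock: 36.08
tool_pos: [0.5922, 0.1029, 0.0729]
orientation: [[0.996, 0.091, 0.001], [0.091, -0.996, 0.0], [0.001, -0.0, -1.0]]
contact_force: [-4.3, -0.4, 13.2]
opening: 0.0437
grasp_force: 35.0
```

Seated. Release, rise, and return to the ware board.

Emit:
play_rows([
  [[0,0,0,0],[0,0,0,0],[0,0,0,0],[0,0,0,0],[0,0,0,0]],
], jaw=60)

```text
clock: 36.5
tool_pos: [0.5918, 0.1028, 0.071]
orientation: [[0.996, 0.091, -0.0], [0.091, -0.996, -0.0], [-0.0, -0.0, -1.0]]
contact_force: [0.8, -0.7, -0.6]
opening: 0.0601
grasp_force: 0.0
```

Emit:
play_rows([
  [[0,0,-0.5,0],[0,0,-1,0],[0,0,-1,0],[0,0,-1,0],[0,0,-1,0]],
])

```text
clock: 36.92
tool_pos: [0.5918, 0.1027, 0.1627]
orientation: [[0.996, 0.091, 0.0], [0.091, -0.996, 0.0], [0.0, -0.0, -1.0]]
contact_force: [-1.2, -0.7, 0.4]
opening: 0.06
grasp_force: 0.0
```

Emit:
play_rows([
  [[0,0,-1,0],[0,0.99,0,0],[0,0.99,0,0],[0,0.99,0,0],[0,0.99,0,0]],
])

```text
clock: 37.33
tool_pos: [0.5991, 0.0232, 0.1821]
orientation: [[0.996, 0.091, 0.001], [0.091, -0.996, -0.0], [0.001, 0.0, -1.0]]
contact_force: [0.5, -0.0, -0.1]
opening: 0.0599
grasp_force: 0.0
```

Emit:
play_rows([
  [[0,0.99,0,0],[0,0.99,0,0],[0,0.99,0,0],[0,0.99,0,0],[0,0.99,0,0]],
])

```text
clock: 37.75
tool_pos: [0.608, -0.0757, 0.1819]
orientation: [[0.996, 0.091, 0.0], [0.091, -0.996, -0.0], [0.0, 0.0, -1.0]]
contact_force: [0.1, 0.2, 0.1]
opening: 0.0599
grasp_force: 0.0
```

Emit:
play_rows([
  [[0,0.99,0,0],[0,0.99,0,0],[0,0.99,0,0],[0,0.99,0,0],[0,0.99,0,0]],
])

```text
clock: 38.17
tool_pos: [0.617, -0.1743, 0.1819]
orientation: [[0.996, 0.091, 0.0], [0.091, -0.996, -0.0], [0.0, 0.0, -1.0]]
contact_force: [0.8, 0.8, 0.5]
opening: 0.0598
grasp_force: 0.0
```

Emit:
play_rows([
  [[0,0.99,0,-1],[0,0.9,0,-1],[0,0.9,0,-1],[0,0.9,0,-1],[0,0.9,0,-1]],
])

```text
clock: 38.58
tool_pos: [0.6405, -0.2623, 0.1819]
orientation: [[0.862, 0.507, -0.0], [0.507, -0.862, -0.0], [-0.0, 0.0, -1.0]]
contact_force: [0.2, 0.4, 0.2]
opening: 0.0603
grasp_force: 0.0
```

Emit:
play_rows([
  [[0,0,0,-1],[0,0,0,-1],[0,0,0,-1],[0,0,0,-1],[0,0,0,-1]],
])

```text
clock: 39.0
tool_pos: [0.6406, -0.2613, 0.1817]
orientation: [[0.567, 0.824, 0.0], [0.824, -0.567, -0.0], [0.0, 0.0, -1.0]]
contact_force: [-0.4, -0.4, -0.3]
opening: 0.0602
grasp_force: 0.0
```

Emit:
play_rows([
  [[0,0,0,-1],[0,0,0,-1],[0,0,0,-1],[0,0,0,-1],[0,0,0,-1]],
])

```text
clock: 39.42
tool_pos: [0.6406, -0.2612, 0.1818]
orientation: [[0.166, 0.986, 0.0], [0.986, -0.166, -0.0], [-0.0, 0.0, -1.0]]
contact_force: [0.2, -0.2, 0.0]
opening: 0.06
grasp_force: 0.0
```

Emit:
play_rows([
  [[0,0,0,-1],[0,0,0,-1],[0,0,0,-0.5],[0,0,0,0],[0,0,0,0]],
])

```text
clock: 39.83
tool_pos: [0.6406, -0.2613, 0.1817]
orientation: [[-0.046, 0.999, 0.0], [0.999, 0.046, -0.0], [-0.0, 0.0, -1.0]]
contact_force: [-0.6, 0.1, 0.2]
opening: 0.06
grasp_force: 0.0
```

```bash
python3 - <<'E'
from h import *
w=shot('wrist'); white(w,.043,True)
c=shot('top'); white(c,.043,roi=(180,320,450,540)); white(c,.073,roi=(180,260,240,390))
go(.609,-.355,.1,1.62)
E
```

```text
white 0.6022 -0.0847 size 22 16 ang 3.138
white 0.875 -0.1139 size 234 187 ang 1.623
white 0.7257 -0.1328 size 105 3 ang 1.665
white 0.6161 -0.151 size 233 109 ang 0.04
white 0.6211 -0.1671 size 180 73 ang 0.246
white 0.7834 -0.3028 size 93 85 ang 0.168
white 0.4002 -0.3337 size 112 53 ang 1.397
white 0.6081 -0.3371 size 96 43 ang 1.611
white 0.6073 -0.3247 size 62 42 ang 1.574
white 0.3814 -0.294 size 116 49 ang 1.569
white 0.6426 0.2094 size 63 23 ang 2.995
white 0.5914 0.103 size 117 42 ang 0.099
pos [ 0.6406 -0.2612  0.1815] yaw 1.617 | units x,y,z [-4.61 -1.8   4.07] turn -0.04
```

Emit:
play_rows([
  [[-0.9,-0.35,0.4,0],[-0.9,-0.35,0.5,0],[-0.9,-0.35,0.5,0],[-0.95,-0.35,0.5,0],[-0.95,-0.4,0.5,0]],
], jaw=58)

```text
clock: 40.35
tool_pos: [0.6089, -0.3556, 0.1329]
orientation: [[-0.047, 0.999, 0.0], [0.999, 0.047, -0.0], [-0.0, 0.0, -1.0]]
contact_force: [0.2, 0.4, -0.3]
opening: 0.058
grasp_force: 0.0
```

Emit:
play_rows([
  [[0,0,0.6,0],[0,0,0.6,0],[0,0,0.4,0],[0,0,0,0],[0,0,0,0]],
])

```text
clock: 40.77
tool_pos: [0.6092, -0.3537, 0.1006]
orientation: [[-0.048, 0.999, -0.001], [0.999, 0.048, 0.001], [0.001, -0.001, -1.0]]
contact_force: [-0.2, 1.2, -0.2]
opening: 0.0581
grasp_force: 0.0
```

```bash
python3 - <<'E'
from h import *
w=shot('wrist'); white(w,.043,True,roi=(0,400,150,500))
go(.609,-.355,.041,1.62)
E
```

```text
white 0.5218 -0.1993 size 34 7 ang 3.025
white 0.609 -0.3556 size 120 43 ang 1.619
pos [ 0.6096 -0.354   0.1013] yaw 1.619 | units x,y,z [-0.05 -0.03  3.01] turn -0.01
```

Emit:
play_rows([
  [[0,0,0.9,0],[0,0,0.9,0],[0,0,0.8,0],[0,0,0.4,0],[0,0,0,0]],
])

```text
clock: 41.23
tool_pos: [0.6081, -0.3539, 0.0392]
orientation: [[-0.048, 0.999, -0.003], [0.999, 0.048, 0.002], [0.002, -0.003, -1.0]]
contact_force: [0.9, 0.1, -0.6]
opening: 0.0581
grasp_force: 0.0
```

Emit:
play_rows([
  [[0,0,0,0],[0,0,0,0],[0,0,0,0],[0,0,0,0],[0,0,0,0]],
], jaw=35)

```text
clock: 41.65
tool_pos: [0.6097, -0.3552, 0.0423]
orientation: [[-0.047, 0.999, 0.002], [0.999, 0.047, -0.001], [-0.001, 0.002, -1.0]]
contact_force: [0.2, 1.0, 3.0]
opening: 0.0438
grasp_force: 35.0
```

Emit:
play_rows([
  [[0,0,-0.3,0],[0,0,-1,0],[0,0,-1,0],[0,0,-1,0],[0,0,-1,0]],
])

```text
clock: 42.07
tool_pos: [0.6086, -0.3547, 0.1281]
orientation: [[-0.047, 0.999, -0.001], [0.999, 0.047, 0.0], [0.0, -0.001, -1.0]]
contact_force: [1.1, -0.9, -1.7]
opening: 0.0439
grasp_force: 35.0
```

Emit:
play_rows([
  [[0,0,-1,0],[0,0,0,1],[0,0,0,1],[0,0,0,1],[0,0,0,1]],
])

```text
clock: 42.48
tool_pos: [0.6087, -0.3547, 0.1475]
orientation: [[0.301, 0.954, -0.0], [0.954, -0.301, 0.0], [0.0, -0.0, -1.0]]
contact_force: [-0.2, -0.5, -0.8]
opening: 0.0436
grasp_force: 35.0
```

Emit:
play_rows([
  [[0,0,0,1],[0,0,0,1],[0,0,0,1],[0,0,0,1],[0,0,0,1]],
])

```text
clock: 42.9
tool_pos: [0.6086, -0.3547, 0.1473]
orientation: [[0.676, 0.737, -0.001], [0.737, -0.676, 0.0], [-0.0, -0.001, -1.0]]
contact_force: [-0.1, -0.3, -3.0]
opening: 0.0438
grasp_force: 35.0
```

Emit:
play_rows([
  [[0,0,0,1],[0,0,0,1],[0,0,0,1],[0,0,0,1],[0,0,0,1]],
])

```text
clock: 43.32
tool_pos: [0.6086, -0.3547, 0.1473]
orientation: [[0.924, 0.382, -0.001], [0.382, -0.924, 0.0], [-0.0, -0.001, -1.0]]
contact_force: [0.7, 0.5, -1.9]
opening: 0.0436
grasp_force: 35.0
```

Emit:
play_rows([
  [[0,0,0,1],[0,0,0,1],[0,0,0,1],[0,0,0,0.5],[0,0,0,0]],
])

```text
clock: 43.73
tool_pos: [0.6087, -0.3547, 0.1472]
orientation: [[0.996, 0.089, -0.001], [0.089, -0.996, 0.0], [-0.0, -0.0, -1.0]]
contact_force: [-0.4, -0.2, -1.1]
opening: 0.044
grasp_force: 35.0
```

```bash
python3 - <<'E'
from h import *
p=W(0,-.012); print(p); go(p[0],p[1],.08,th); o=env.get_obs(); print(o['grasp_force'],o['opening'])
E
```

```text
[0.59857854 0.02904857]
pos [ 0.6087 -0.3547  0.1472] yaw 0.089 | units x,y,z [  1.21 -19.16   3.37] turn -0.01
34.99939262866974 0.04404121090544114
```

Emit:
play_rows([
  [[0.06,-0.96,0,0],[0.06,-0.96,0,0],[0.06,-0.96,0,0],[0.06,-0.96,0,0],[0.06,-0.96,0,0]],
])

```text
clock: 44.15
tool_pos: [0.6059, -0.2565, 0.1472]
orientation: [[0.996, 0.092, -0.0], [0.092, -0.996, 0.0], [-0.0, -0.0, -1.0]]
contact_force: [-0.3, 0.2, -2.3]
opening: 0.0439
grasp_force: 35.0
```

Emit:
play_rows([
  [[0.06,-0.96,0,0],[0.06,-0.96,0,0],[0.06,-0.96,0,0],[0.06,-0.96,0,0],[0.06,-0.96,0,0]],
])

```text
clock: 44.57
tool_pos: [0.603, -0.1602, 0.1474]
orientation: [[0.996, 0.093, -0.0], [0.093, -0.996, 0.0], [-0.0, -0.0, -1.0]]
contact_force: [-0.1, -0.4, -1.5]
opening: 0.044
grasp_force: 35.0
```

Emit:
play_rows([
  [[0.06,-0.96,0,0],[0.06,-0.96,0,0],[0.06,-0.96,0,0],[0.06,-0.96,0,0],[0.06,-0.96,0,0]],
])

```text
clock: 44.98
tool_pos: [0.6001, -0.0641, 0.1474]
orientation: [[0.996, 0.093, -0.0], [0.093, -0.996, 0.0], [-0.0, -0.0, -1.0]]
contact_force: [0.7, -0.1, -2.3]
opening: 0.0439
grasp_force: 35.0
```

Emit:
play_rows([
  [[0.06,-0.96,0,0],[0.06,-0.96,0,0],[0.06,-0.96,0,0],[0.06,-0.96,0,0],[0.06,-0.96,0,0]],
])

```text
clock: 45.4
tool_pos: [0.5971, 0.0319, 0.1474]
orientation: [[0.996, 0.093, -0.0], [0.093, -0.996, 0.0], [-0.0, -0.0, -1.0]]
contact_force: [-0.1, 0.9, -2.3]
opening: 0.0435
grasp_force: 35.0
```

Emit:
play_rows([
  [[0,0,1,0],[0,0,1,0],[0,0,0.9,0],[0,0,0.4,0],[0,0,0,0]],
])

```text
clock: 45.82
tool_pos: [0.5961, 0.0306, 0.0795]
orientation: [[0.996, 0.092, -0.004], [0.092, -0.996, -0.0], [-0.004, -0.0, -1.0]]
contact_force: [-0.4, 0.4, -1.7]
opening: 0.0437
grasp_force: 35.0
```

Emit:
play_rows([
  [[0,0,0,0],[0,0,0,0]],
])

```text
clock: 45.98
tool_pos: [0.5986, 0.03, 0.0822]
orientation: [[0.996, 0.091, 0.002], [0.091, -0.996, 0.0], [0.002, 0.0, -1.0]]
contact_force: [-0.2, 0.4, -1.5]
opening: 0.044
grasp_force: 35.0
```

```bash
python3 - <<'E'
from h import *
p=W(0,-.012); go(p[0],p[1],.072,th); o=env.get_obs(); print(o['grasp_force'],o['opening'],o['contact_force'])
E
```

```text
pos [0.5986 0.03   0.0822] yaw 0.091 | units x,y,z [-0.01  0.05  0.51] turn 0.02
34.99881327152252 0.044049141921759814 [-0.19175858  0.43803117 -1.51321638]
```

Emit:
play_rows([
  [[0,0.05,0.2,0],[0,0,0.15,0],[0,0,0.1,0],[0,0,0,0],[0,0,0,0]],
])

```text
clock: 46.4
tool_pos: [0.5982, 0.0286, 0.0722]
orientation: [[0.996, 0.091, 0.0], [0.091, -0.996, 0.0], [0.0, -0.0, -1.0]]
contact_force: [0.3, 0.1, -1.8]
opening: 0.0436
grasp_force: 35.0
```

Emit:
play_rows([
  [[0,0,0.06,0],[0,0,0,0],[0,0,0,0]],
])

```text
clock: 46.65
tool_pos: [0.5982, 0.0287, 0.0722]
orientation: [[0.996, 0.091, 0.0], [0.091, -0.996, -0.0], [0.0, 0.0, -1.0]]
contact_force: [-4.3, -0.2, 9.3]
opening: 0.044
grasp_force: 35.0
```

Emit:
play_rows([
  [[0,0,0,0],[0,0,0,0],[0,0,0,0],[0,0,0,0],[0,0,0,0]],
], jaw=60)

```text
clock: 47.07
tool_pos: [0.5981, 0.0287, 0.0709]
orientation: [[0.996, 0.091, -0.0], [0.091, -0.996, 0.0], [-0.0, -0.0, -1.0]]
contact_force: [-0.2, 0.0, 0.4]
opening: 0.0602
grasp_force: 0.0
```

Emit:
play_rows([
  [[0,0,-0.5,0],[0,0,-1,0],[0,0,-1,0],[0,0,-1,0],[0,0,-1,0]],
])

```text
clock: 47.48
tool_pos: [0.5981, 0.0287, 0.1625]
orientation: [[0.996, 0.091, 0.0], [0.091, -0.996, 0.0], [0.0, 0.0, -1.0]]
contact_force: [0.7, 0.5, 0.2]
opening: 0.0595
grasp_force: 0.0
```

Emit:
play_rows([
  [[0,0,-1,0],[-0.6,0.99,0,0],[-0.64,0.99,0,0],[-0.64,0.99,0,0],[-0.64,0.99,0,0]],
])

```text
clock: 47.9
tool_pos: [0.5547, -0.0554, 0.1819]
orientation: [[0.996, 0.091, 0.001], [0.091, -0.996, -0.0], [0.001, 0.0, -1.0]]
contact_force: [0.1, 0.1, -1.0]
opening: 0.0601
grasp_force: 0.0
```

Emit:
play_rows([
  [[-0.64,0.99,0,0],[-0.64,0.99,0,0],[-0.64,0.99,0,0],[-0.64,0.99,0,0],[-0.64,0.99,0,0]],
])

```text
clock: 48.32
tool_pos: [0.4998, -0.16, 0.1817]
orientation: [[0.996, 0.091, 0.001], [0.091, -0.996, -0.0], [0.001, 0.0, -1.0]]
contact_force: [0.2, -0.3, 0.1]
opening: 0.0598
grasp_force: 0.0
```

Emit:
play_rows([
  [[-0.64,0.99,0,0],[-0.64,0.99,0,0],[-0.64,0.99,0,0],[-0.64,0.99,0,0],[-0.64,0.99,0,0]],
])

```text
clock: 48.73
tool_pos: [0.4451, -0.2645, 0.1817]
orientation: [[0.996, 0.091, 0.001], [0.091, -0.996, -0.0], [0.001, 0.0, -1.0]]
contact_force: [0.7, -0.8, 0.5]
opening: 0.0599
grasp_force: 0.0
```

Emit:
play_rows([
  [[-0.64,0.99,0,0],[-0.64,0.99,0,0],[-0.64,0.99,0,0],[-0.6,0.99,0,-1],[0,0,0,-1]],
])

```text
clock: 49.15
tool_pos: [0.4015, -0.3501, 0.1819]
orientation: [[0.965, 0.264, 0.001], [0.264, -0.965, -0.002], [0.0, 0.002, -1.0]]
contact_force: [-0.0, -0.6, -0.1]
opening: 0.0599
grasp_force: 0.0
```

Emit:
play_rows([
  [[0,0,0,-1],[0,0,0,-1],[0,0,0,-1],[0,0,0,-1],[0,0,0,-1]],
])

```text
clock: 49.57
tool_pos: [0.4027, -0.3471, 0.1817]
orientation: [[0.761, 0.649, 0.0], [0.649, -0.761, -0.0], [0.0, 0.001, -1.0]]
contact_force: [0.4, -0.2, 0.8]
opening: 0.06
grasp_force: 0.0
```

Emit:
play_rows([
  [[0,0,0,-1],[0,0,0,-1],[0,0,0,-1],[0,0,0,-1],[0,0,0,-1]],
])

```text
clock: 49.98
tool_pos: [0.4027, -0.347, 0.1817]
orientation: [[0.415, 0.91, 0.0], [0.91, -0.415, -0.0], [-0.0, 0.001, -1.0]]
contact_force: [0.2, -0.2, 0.4]
opening: 0.0598
grasp_force: 0.0
```

Emit:
play_rows([
  [[0,0,0,-1],[0,0,0,-1],[0,0,0,-1],[0,0,0,-1],[0,0,0,-0.4]],
])

```text
clock: 50.4
tool_pos: [0.4027, -0.347, 0.1817]
orientation: [[0.044, 0.999, 0.0], [0.999, -0.044, -0.0], [-0.0, 0.0, -1.0]]
contact_force: [0.3, 0.4, 0.2]
opening: 0.0599
grasp_force: 0.0
```

Emit:
play_rows([
  [[0,0,0,0],[0,0,0,0]],
])

```text
clock: 50.57
tool_pos: [0.4027, -0.347, 0.1815]
orientation: [[0.05, 0.999, 0.0], [0.999, -0.05, -0.0], [-0.0, 0.0, -1.0]]
contact_force: [-0.6, 0.3, 0.1]
opening: 0.0598
grasp_force: 0.0
```

```bash
python3 - <<'E'
from h import *
w=shot('wrist'); white(w,.043,True,roi=(0,400,150,500))
c=shot('top'); white(c,.043,roi=(180,320,450,540)); white(c,.073,roi=(180,260,240,390)) 
go(.4012,-.3477,.1,1.523)
E
```

```text
white 0.514 -0.1805 size 42 5 ang 1.668
white 0.5386 -0.1917 size 41 19 ang 0.094
white 0.4007 -0.348 size 119 43 ang 1.523
white 0.4016 -0.3474 size 121 42 ang 1.525
white 0.6426 0.2092 size 63 23 ang 2.982
white 0.5967 0.0287 size 119 43 ang 0.087
white 0.5914 0.1031 size 117 42 ang 0.092
pos [ 0.4027 -0.347   0.1813] yaw 1.521 | units x,y,z [-0.04 -0.07  4.07] turn -0.02
```

Emit:
play_rows([
  [[-0.05,-0.07,1,0],[0,0,1,0],[0,0,1,0],[0,0,1,0],[0,0,1,0]],
])

```text
clock: 51.08
tool_pos: [0.4013, -0.348, 0.0803]
orientation: [[0.05, 0.999, 0.0], [0.999, -0.05, -0.0], [-0.0, 0.0, -1.0]]
contact_force: [0.9, -1.0, -0.6]
opening: 0.0601
grasp_force: 0.0
```

Emit:
play_rows([
  [[0,0,1,0],[0,0,0.7,0],[0,0,0.3,0],[0,0,0,0],[0,0,0,0]],
])

```text
clock: 51.5
tool_pos: [0.4013, -0.348, 0.0412]
orientation: [[0.049, 0.999, -0.0], [0.999, -0.049, 0.0], [0.0, -0.0, -1.0]]
contact_force: [0.6, -0.5, -0.7]
opening: 0.0601
grasp_force: 0.0
```

Emit:
play_rows([
  [[0,0,0,0],[0,0,0,0],[0,0,0,0],[0,0,0,0],[0,0,0,0]],
], jaw=35)

```text
clock: 51.92
tool_pos: [0.4016, -0.3483, 0.0419]
orientation: [[0.049, 0.999, 0.001], [0.999, -0.049, -0.001], [-0.001, 0.001, -1.0]]
contact_force: [-1.7, 0.3, 7.0]
opening: 0.0437
grasp_force: 35.0
```

Emit:
play_rows([
  [[0,0,-0.3,0],[0,0,-1,0],[0,0,-1,0],[0,0,-1,0],[0,0,-1,0]],
])

```text
clock: 52.33
tool_pos: [0.4008, -0.3475, 0.1279]
orientation: [[0.049, 0.999, -0.001], [0.999, -0.049, 0.001], [0.001, -0.001, -1.0]]
contact_force: [1.2, 0.0, -2.1]
opening: 0.0438
grasp_force: 35.0
```

Emit:
play_rows([
  [[0,0,-1,0],[0,0,0,1],[0,0,0,1],[0,0,0,1],[0,0,0,1]],
])

```text
clock: 52.75
tool_pos: [0.4009, -0.3476, 0.1473]
orientation: [[0.391, 0.92, -0.0], [0.92, -0.391, 0.0], [0.0, -0.0, -1.0]]
contact_force: [-0.8, -0.5, -2.5]
opening: 0.0436
grasp_force: 35.0
```

Emit:
play_rows([
  [[0,0,0,1],[0,0,0,1],[0,0,0,1],[0,0,0,1],[0,0,0,1]],
])

```text
clock: 53.17
tool_pos: [0.4009, -0.3475, 0.147]
orientation: [[0.744, 0.669, -0.0], [0.669, -0.744, 0.0], [-0.0, -0.001, -1.0]]
contact_force: [-0.3, 0.4, -3.1]
opening: 0.0441
grasp_force: 35.0
```

Emit:
play_rows([
  [[0,0,0,1],[0,0,0,1],[0,0,0,1],[0,0,0,1],[0,0,0,1]],
])

```text
clock: 53.58
tool_pos: [0.4008, -0.3475, 0.147]
orientation: [[0.956, 0.292, -0.001], [0.292, -0.956, 0.001], [-0.0, -0.001, -1.0]]
contact_force: [0.1, -0.0, -3.2]
opening: 0.0436
grasp_force: 35.0
```

Emit:
play_rows([
  [[0,0,0,1],[0,0,0,1],[0,0,0,0.4],[0,0,0,0],[0,0,0,0]],
])

```text
clock: 54.0
tool_pos: [0.401, -0.3477, 0.147]
orientation: [[0.996, 0.092, -0.0], [0.092, -0.996, 0.0], [-0.0, -0.0, -1.0]]
contact_force: [0.2, 0.5, -3.4]
opening: 0.0439
grasp_force: 35.0
```

```bash
python3 - <<'E'
from h import *
p=W(0,-.086); print(p); go(p[0],p[1],.08,th); o=env.get_obs(); print(o['grasp_force'],o['opening'])
E
```

```text
[ 0.60522956 -0.04465194]
pos [ 0.401  -0.3477  0.147 ] yaw 0.092 | units x,y,z [ 11.57 -14.14   3.35] turn 0.03
34.99925136566162 0.04387041875979575
```

Emit:
play_rows([
  [[0.77,-0.94,0,0],[0.77,-0.94,0,0],[0.77,-0.94,0,0],[0.77,-0.94,0,0],[0.77,-0.94,0,0]],
])

```text
clock: 54.42
tool_pos: [0.4697, -0.2463, 0.147]
orientation: [[0.996, 0.092, -0.0], [0.092, -0.996, 0.0], [-0.0, -0.0, -1.0]]
contact_force: [0.5, -0.6, -3.0]
opening: 0.0437
grasp_force: 35.0
```

Emit:
play_rows([
  [[0.77,-0.94,0,0],[0.77,-0.94,0,0],[0.77,-0.94,0,0],[0.77,-0.94,0,0],[0.77,-0.94,0,0]],
])

```text
clock: 54.83
tool_pos: [0.5378, -0.1455, 0.147]
orientation: [[0.996, 0.092, -0.0], [0.092, -0.996, 0.0], [-0.0, -0.0, -1.0]]
contact_force: [-0.2, -0.6, -2.2]
opening: 0.0435
grasp_force: 35.0
```

Emit:
play_rows([
  [[0.77,-0.94,0,0],[0.77,-0.94,0,0],[0.77,-0.94,0,0],[0.77,-0.94,0,0],[0.77,-0.94,0,0]],
])

```text
clock: 55.25
tool_pos: [0.6059, -0.0449, 0.1469]
orientation: [[0.996, 0.092, -0.0], [0.092, -0.996, 0.0], [-0.0, -0.0, -1.0]]
contact_force: [0.5, -0.8, -2.5]
opening: 0.0438
grasp_force: 35.0
```

Emit:
play_rows([
  [[0,0,1,0],[0,0,1,0],[0,0,0.9,0],[0,0,0.4,0],[0,0,0,0]],
])

```text
clock: 55.67
tool_pos: [0.604, -0.0459, 0.079]
orientation: [[0.996, 0.092, -0.004], [0.092, -0.996, 0.0], [-0.004, -0.001, -1.0]]
contact_force: [-0.2, 0.3, -2.8]
opening: 0.0437
grasp_force: 35.0
```

Emit:
play_rows([
  [[0,0,0,0],[0,0,0,0]],
])

```text
clock: 55.83
tool_pos: [0.6063, -0.0463, 0.0819]
orientation: [[0.996, 0.091, 0.001], [0.091, -0.996, -0.0], [0.001, 0.0, -1.0]]
contact_force: [0.2, -0.8, -2.5]
opening: 0.0435
grasp_force: 35.0
```

```bash
python3 - <<'E'
from h import *
p=W(0,-.086); go(p[0],p[1],.072,th); o=env.get_obs(); print(o['grasp_force'],o['opening'],o['contact_force'])
E
```

```text
pos [ 0.6063 -0.0463  0.0819] yaw 0.091 | units x,y,z [-0.05 -0.09  0.5 ] turn 0.01
34.99915301799774 0.043547060013449455 [ 0.16866041 -0.8146263  -2.5440558 ]
```

Emit:
play_rows([
  [[-0.05,-0.05,0.2,0],[0,0,0.15,0],[0,0,0.1,0],[0,0,0,0],[0,0,0,0]],
])

```text
clock: 56.25
tool_pos: [0.6045, -0.0452, 0.072]
orientation: [[0.996, 0.091, 0.0], [0.091, -0.996, 0.0], [0.0, -0.0, -1.0]]
contact_force: [-0.7, 0.3, -2.8]
opening: 0.0436
grasp_force: 35.0
```

Emit:
play_rows([
  [[0,0,0.06,0],[0,0,0,0],[0,0,0,0]],
])

```text
clock: 56.5
tool_pos: [0.6046, -0.0452, 0.0719]
orientation: [[0.996, 0.091, 0.0], [0.091, -0.996, -0.0], [0.0, 0.0, -1.0]]
contact_force: [-2.9, -0.1, 8.2]
opening: 0.044
grasp_force: 35.0
```

Emit:
play_rows([
  [[0,0,0,0],[0,0,0,0],[0,0,0,0],[0,0,0,0],[0,0,0,0]],
], jaw=60)

```text
clock: 56.92
tool_pos: [0.6046, -0.0452, 0.0707]
orientation: [[0.996, 0.091, 0.0], [0.091, -0.996, 0.0], [0.0, -0.0, -1.0]]
contact_force: [0.1, 0.0, -0.1]
opening: 0.06
grasp_force: 0.0
```

Emit:
play_rows([
  [[0,0,-0.5,0],[0,0,-1,0],[0,0,-1,0],[0,0,-1,0],[0,0,-1,0]],
])

```text
clock: 57.33
tool_pos: [0.6045, -0.0451, 0.1623]
orientation: [[0.996, 0.091, 0.0], [0.091, -0.996, -0.0], [0.0, 0.0, -1.0]]
contact_force: [0.2, -0.1, -0.5]
opening: 0.0602
grasp_force: 0.0
```

Emit:
play_rows([
  [[0,0,-1,0],[0,0,-1,0],[0,-0.98,0,0],[0,-0.98,0,0],[0,-0.98,0,0]],
])

```text
clock: 57.75
tool_pos: [0.5994, 0.0137, 0.2022]
orientation: [[0.996, 0.09, 0.002], [0.09, -0.996, 0.0], [0.002, 0.0, -1.0]]
contact_force: [1.3, 0.3, 0.3]
opening: 0.0599
grasp_force: 0.0
```

Emit:
play_rows([
  [[0,-0.98,0,0],[0,-0.98,0,0],[0,-0.98,0,0],[0,-0.98,0,0],[0,-0.98,0,0]],
])

```text
clock: 58.17
tool_pos: [0.5901, 0.1119, 0.2015]
orientation: [[0.996, 0.091, 0.0], [0.091, -0.996, 0.0], [0.0, -0.0, -1.0]]
contact_force: [0.0, -0.1, 0.2]
opening: 0.0597
grasp_force: 0.0
```

Emit:
play_rows([
  [[0,-0.98,0,0],[0,-0.98,0,0],[0,-0.98,0,0],[0,-0.98,0,0],[0,-0.98,0,0]],
], jaw=70)

```text
clock: 58.58
tool_pos: [0.5812, 0.2096, 0.2015]
orientation: [[0.996, 0.091, 0.0], [0.091, -0.996, 0.0], [0.0, -0.0, -1.0]]
contact_force: [-0.1, -0.1, -0.5]
opening: 0.0701
grasp_force: 0.0
```

Emit:
play_rows([
  [[0,0,0,-1],[0,0,0,-1],[0,0,0,-1],[0,0,0,-1],[0,0,0,-1]],
])

```text
clock: 59.0
tool_pos: [0.5814, 0.2087, 0.2015]
orientation: [[0.862, 0.507, 0.0], [0.507, -0.862, 0.0], [0.0, 0.0, -1.0]]
contact_force: [-0.2, -0.5, -0.7]
opening: 0.07
grasp_force: 0.0
```

Emit:
play_rows([
  [[0,0,0,-1],[0,0,0,-1],[0,0,0,-1],[0,0,0,-1],[0,0,0,-1]],
])

```text
clock: 59.42
tool_pos: [0.5814, 0.2086, 0.2015]
orientation: [[0.567, 0.824, 0.0], [0.824, -0.567, 0.0], [0.0, 0.0, -1.0]]
contact_force: [0.3, 0.4, 0.2]
opening: 0.0699
grasp_force: 0.0
```

Emit:
play_rows([
  [[0,0,0,-1],[0,0,0,-1],[0,0,0,-1],[0,0,0,-1],[0,0,0,-1]],
])

```text
clock: 59.83
tool_pos: [0.5814, 0.2086, 0.2015]
orientation: [[0.166, 0.986, 0.0], [0.986, -0.166, 0.0], [0.0, 0.0, -1.0]]
contact_force: [-0.8, 0.2, 0.4]
opening: 0.07
grasp_force: 0.0
```

Emit:
play_rows([
  [[0,0,0,-1],[0,0,0,-1],[0,0,0,-1],[0,0,0,-0.9],[0,0,0,0]],
])

```text
clock: 60.25
tool_pos: [0.5814, 0.2086, 0.2015]
orientation: [[-0.171, 0.985, 0.0], [0.985, 0.171, 0.0], [0.0, 0.0, -1.0]]
contact_force: [-0.8, 0.1, -0.6]
opening: 0.0696
grasp_force: 0.0
```

```bash
python3 - <<'E'
from h import *
c=shot('top'); white(c,.073,roi=(180,260,240,390)); print('want',W(0,-.086),W(0,-.012),W(0,.062)) 
w=shot('wrist','w9.png'); white(w,.073,True)
go(.581,.2155,.107,1.74)
cv2.imwrite('pics/t3.png',cv2.resize(c[0][150:350,230:540],None,fx=2.58,fy=2.58,interpolation=cv2.INTER_CUBIC)[:,:800])
E
```

```text
white 0.6037 -0.0448 size 118 43 ang 0.092
white 0.6305 0.0318 size 51 43 ang 0.09
white 0.6178 0.1052 size 65 42 ang 0.1
white 0.5549 0.0993 size 46 43 ang 0.012
want [ 0.60522956 -0.04465194] [0.59857854 0.02904857] [0.59192753 0.10274907]
white 0.5874 0.2243 size 35 11 ang 2.971
white 0.7409 0.1903 size 263 27 ang 2.976
white 0.5907 0.1141 size 119 49 ang 0.094
white 0.6299 0.0333 size 54 47 ang 0.139
pos [0.5814 0.2086 0.2013] yaw 1.738 | units x,y,z [0.34 0.03 4.71] turn -0.03
```

View pics/t3.png

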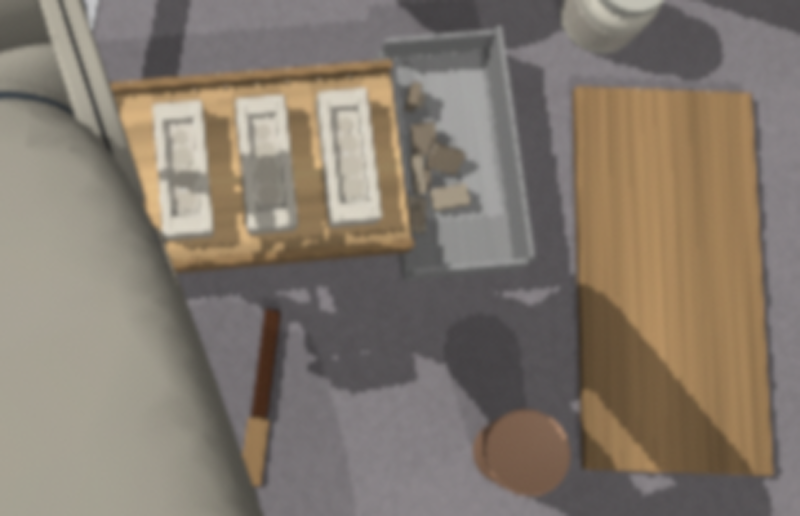

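The three moulds lie square on the bed at (183,168), (265,163) and (349,155), all chips are in the tray, and the ware board is empty.

Emit:
play_rows([
  [[0.34,0.03,1,0],[0,0,1,0],[0,0,1,0],[0,0,1,0],[0,0,0.5,0]],
])

```text
clock: 60.77
tool_pos: [0.5797, 0.215, 0.1087]
orientation: [[-0.167, 0.986, -0.003], [0.986, 0.167, -0.001], [-0.0, -0.003, -1.0]]
contact_force: [-0.3, 0.2, 0.0]
opening: 0.0702
grasp_force: 0.0
```

Emit:
play_rows([
  [[0,0,0.2,0],[0,0,0,0],[0,0,0,0]],
])

```text
clock: 61.02
tool_pos: [0.5813, 0.2156, 0.1075]
orientation: [[-0.168, 0.986, 0.001], [0.986, 0.168, 0.0], [0.0, 0.001, -1.0]]
contact_force: [1.0, -0.3, 0.8]
opening: 0.0702
grasp_force: 0.0
```

Emit:
play_rows([
  [[0,0,0,0],[0,0,0,0],[0,0,0,0],[0,0,0,0],[0,0,0,0]],
], jaw=30, force=55)

```text
clock: 61.43
tool_pos: [0.5823, 0.2157, 0.1075]
orientation: [[-0.169, 0.986, 0.004], [0.986, 0.169, 0.001], [0.0, 0.004, -1.0]]
contact_force: [3.7, -0.3, -5.6]
opening: 0.0415
grasp_force: 55.0
```

Emit:
play_rows([
  [[0,0,0,0],[0,0,0,0],[0,0,0,0]],
])

```text
clock: 61.68
tool_pos: [0.5823, 0.2157, 0.1074]
orientation: [[-0.169, 0.986, 0.003], [0.986, 0.169, 0.001], [0.0, 0.003, -1.0]]
contact_force: [5.0, 1.1, -0.5]
opening: 0.0412
grasp_force: 55.0
```

Emit:
play_rows([
  [[0,0,-0.3,0],[0,0,-0.3,0],[0,0,-0.3,0],[0,0,0,0],[0,0,0,0]],
])

```text
clock: 62.1
tool_pos: [0.5821, 0.2157, 0.1243]
orientation: [[-0.169, 0.986, 0.003], [0.986, 0.169, 0.001], [0.0, 0.003, -1.0]]
contact_force: [8.5, 2.4, -13.4]
opening: 0.0411
grasp_force: 55.0
```

Emit:
play_rows([
  [[0,0,-0.07,0],[0,0,0,0.5],[0,0,0,1],[0,0,0,1],[0,0,0,1]],
])

```text
clock: 62.52
tool_pos: [0.5815, 0.2156, 0.125]
orientation: [[0.14, 0.99, 0.001], [0.99, -0.14, 0.0], [0.001, 0.001, -1.0]]
contact_force: [6.7, 2.1, -12.6]
opening: 0.0415
grasp_force: 55.0
```

Emit:
play_rows([
  [[0,0,0,1],[0,0,0,1],[0,0,0,1],[0,0,0,1],[0,0,0,1]],
])

```text
clock: 62.93
tool_pos: [0.5806, 0.2158, 0.1247]
orientation: [[0.545, 0.838, -0.001], [0.838, -0.545, 0.001], [0.0, -0.001, -1.0]]
contact_force: [5.1, 4.5, -12.4]
opening: 0.0414
grasp_force: 55.0
```

Emit:
play_rows([
  [[0,0,0,1],[0,0,0,1],[0,0,0,1],[0,0,0,1],[0,0,0,0]],
])

```text
clock: 63.35
tool_pos: [0.58, 0.2163, 0.1246]
orientation: [[0.799, 0.601, -0.002], [0.601, -0.799, 0.001], [-0.001, -0.002, -1.0]]
contact_force: [2.7, 5.9, -13.0]
opening: 0.0412
grasp_force: 55.0
```

```bash
python3 - <<'E'
from h import *
o=env.get_obs(); print(o['tool_pos'],yaw(),o['contact_force'],o['wrist_torque'],o['q'][5])
E
```

```text
[0.58002859 0.2163258  0.12455884] 0.6443919175376522 [  2.65568187   5.93652773 -12.96682851] [ 1.2114057  -0.44240371  0.03208207] 1.261866535838512
```

Emit:
play_rows([
  [[0,0,0,0.8],[0,0,0,0.8],[0,0,0,0.7],[0,0,0,0],[0,0,0,0]],
])

```text
clock: 63.77
tool_pos: [0.5798, 0.2167, 0.1245]
orientation: [[0.901, 0.433, -0.002], [0.433, -0.901, 0.002], [-0.001, -0.002, -1.0]]
contact_force: [1.4, 8.6, -12.9]
opening: 0.0413
grasp_force: 55.0
```

```bash
python3 - <<'E'
from h import *
o=env.get_obs(); print(o['tool_pos'],yaw(),o['contact_force'],o['wrist_torque'])
w=shot('wrist','w10.png')
E
```

```text
[0.57981244 0.2166781  0.12453664] 0.4480220859035963 [  1.40698288   8.58874435 -12.90400978] [ 1.54698353 -0.29244418 -0.0311691 ]
```

View pics/w10.png

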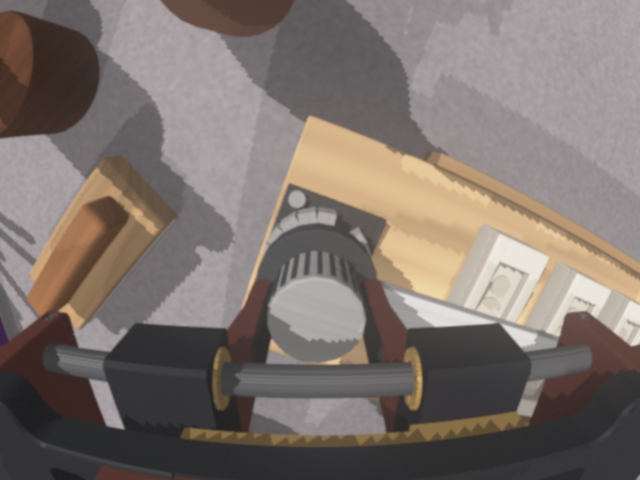

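The bar lies over the moulds, running right from the collar at (315,290). The scraper stands upright at left.

Emit:
play_rows([
  [[0,0,0.2,0],[0,0,0.2,0],[0,0,0.15,0],[0,0,0,0],[0,0,0,0]],
])

```text
clock: 64.23
tool_pos: [0.5798, 0.2167, 0.1141]
orientation: [[0.901, 0.433, -0.002], [0.433, -0.901, 0.002], [-0.001, -0.002, -1.0]]
contact_force: [-0.5, 8.5, -7.8]
opening: 0.0413
grasp_force: 55.0
```

```bash
python3 - <<'E'
from h import *
o=env.get_obs(); print(o['tool_pos'],yaw(),o['contact_force'],o['wrist_torque'])
E
```

```text
[0.57983759 0.21674587 0.11406115] 0.448363860577694 [-0.45062014  8.52467983 -7.77344635] [ 1.46240462 -0.04602562 -0.05088274]
```

Emit:
play_rows([
  [[0,0,0.05,0],[0,0,0.04,0],[0,0,0,0]],
])

```text
clock: 64.48
tool_pos: [0.58, 0.2169, 0.1135]
orientation: [[0.901, 0.434, -0.001], [0.434, -0.901, 0.002], [-0.0, -0.002, -1.0]]
contact_force: [-3.1, 8.0, 1.2]
opening: 0.0412
grasp_force: 55.0
```

Emit:
play_rows([
  [[0,0,0,0],[0,0,0,0],[0,0,0,0],[0,0,0,0],[0,0,0,0]],
], jaw=80)

```text
clock: 64.9
tool_pos: [0.5808, 0.2151, 0.1134]
orientation: [[0.901, 0.434, -0.0], [0.434, -0.901, -0.0], [-0.0, 0.0, -1.0]]
contact_force: [0.2, -0.2, 0.0]
opening: 0.0711
grasp_force: 0.0
```

Emit:
play_rows([
  [[0,0,0,0],[0,0,-0.5,0],[0,0,-1,0],[0,0,-1,0],[0,0,-1,0]],
])

```text
clock: 65.32
tool_pos: [0.5808, 0.2153, 0.1847]
orientation: [[0.901, 0.434, -0.0], [0.434, -0.901, -0.0], [-0.0, 0.0, -1.0]]
contact_force: [0.3, 0.2, 0.2]
opening: 0.0802
grasp_force: 0.0
```

Emit:
play_rows([
  [[0,0,-1,0],[0,0,-1,0],[-1,0.5,-1,0],[-1,0.5,-1,0],[-1,0.5,0,0]],
])

```text
clock: 65.73
tool_pos: [0.5413, 0.1624, 0.2681]
orientation: [[0.901, 0.434, 0.007], [0.434, -0.901, 0.002], [0.007, 0.001, -1.0]]
contact_force: [1.1, -0.5, -0.1]
opening: 0.08
grasp_force: 0.0
```

Emit:
play_rows([
  [[-1,0.5,0,0],[-1,0.5,0,0],[-1,0.5,0,0],[0,0,0,0],[0,0,0,0]],
])

```text
clock: 66.15
tool_pos: [0.4986, 0.1087, 0.2643]
orientation: [[0.902, 0.432, 0.001], [0.432, -0.902, 0.0], [0.001, 0.0, -1.0]]
contact_force: [0.0, 0.1, -0.3]
opening: 0.08
grasp_force: 0.0
```

```bash
python3 - <<'E'
from h import *
w=shot('wrist','w11.png'); c=shot('top'); s=shot('side')
a=w[0][:, :]; 
top=cv2.resize(c[0][150:280,150:470],(800,325),interpolation=cv2.INTER_CUBIC)
sd=cv2.resize(s[0][180:380,200:520],(440,275),interpolation=cv2.INTER_CUBIC)
ww=cv2.resize(w[0][:400],(360,275))
cv2.imwrite('pics/f.png',np.vstack([top,np.hstack([sd,ww])]))
print(env.get_obs()['tool_pos'])
E
```

```text
[0.49954826 0.10982112 0.26386336]
```

View pics/f.png

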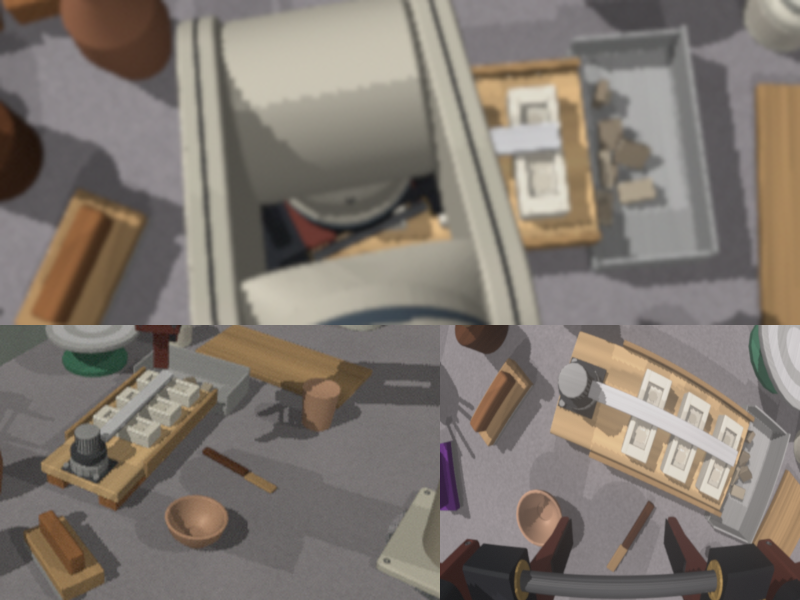

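The final views show the bar down across all three moulds, all six chips in the tray, the scraper standing on the bench, and the arm clear.

```bash
python3 -c "
from rig import order
print(order.sign_off())"
```

```text
the job is handed in; nothing more can be done
None
```

I handed the job in after about 66 s of robot time: the bar is locked down over all three moulds, all six clay offcuts are in the tray and the scraper stands on the bench; the sign-off gave no verdict, so I can't confirm the judged result.

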